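# Cock the fire-suppression release and fit its lock pin

### The job

Make this kitchen fire-suppression release safe to hang: draw the sprung cocking arm back by its knob until its tooth has passed the hair-trigger catch, feeling for the stop without straining against it, then ease the arm onto the catch and let it go hooked, never letting it snap back. Then take the lock pin from the wooden tool block and push it fully home in the lock hole in front of the arm, with the arm still hooked. Leave the two punches in the block and the mug where it stands.

Things in the scene. Friction and masses are not known exactly. Their poses are not given: they have to be found in the camera images.
- module: release module lying on its back, fixed, cover off: aluminium pan 240 mm (x) by 260 mm (y), rims 20 mm high. Origin at the centre of its underside, z up. Carries the arm on a pivot post, a brass cartridge valve (56 mm high) near its +x side, the square lock-hole block, and the catch bracket at the -x side of the pivot
- catch_mid (a point): mid setting (module frame) of the catch: flat steel hook, 48 to 56 mm above the counter, on a weak spring. The arm's tooth pin pushes it aside and it clicks in behind it by itself; a few newtons free it. The real bracket is turned about the pivot, unknown, up to 0.25 rad either way, so the arm hooks at 0.72 to 1.22 rad; a solid stop pin on the bracket ends the draw about 0.06 rad later
- pivot (a point): point on the upright axis of the arm's pivot, 42 mm above the counter (mid-thickness of the arm). The knob moves on a level circle of 150 mm radius about it. Once the tooth is behind the catch and the arm is eased onto it, the catch carries the spring and the load on the knob is gone
- cocking_arm (a joint): angle of the sprung arm, rad: 0 = fired (rest), grows as it is drawn back, clockwise from above, towards the robot's side. At 0 the arm points 58 degrees clockwise of the module's +x axis. The spring pulls it to 0: at the knob about 6 N at 0, 10 to 12 N when hooked; on the stop the load rises sharply. Hooked it stays at 0.72 to 1.22
- knob (a point): centre of the arm's upright round black knob, 22 mm diameter, 41 mm high (50 to 91 mm above the counter; this point 70 mm); moves with the arm, a flat dark steel bar 20 mm wide, its top 46 mm above the counter
- lock_hole (a point): centre of the mouth of the lock hole, 34 mm above the counter, in the top of a square 34 mm steel block; hole upright, 9.8 mm wide, 2 mm chamfer, 28 mm deep, 105 mm from the pivot. The drawn arm passes over it; with the arm hooked it is clear (seated pin 8 mm or more from the arm, standing in its way back)
- lock_pin_head (a point): centre of the lock pin's head, the upright pin's grip. Shank 8 mm diameter, 22 mm long, tapered tip; above it a 14 mm body 26 mm high whose lower face is the shoulder; above that the knurled round head, 20 mm diameter, 30 mm high. This point is 41 mm over the shoulder, 63 mm over the tip. Starts in one of the tool block's holes; home, its shoulder sits on the lock block. About 80 g
- tool_block: wooden tool block 60 mm (x) by 130 mm (y) by 40 mm high, fixed; origin at the centre of its underside. Three upright holes 42 mm apart along its y axis hold the lock pin and two punches, in any order; pinch along the block's x axis
- drift_punch_mid (a point): drift punch: plain dark rod 12 mm diameter standing 72 mm above the block; point 30 mm above the block's top. Stays in its hole
- centre_punch_mid (a point): centre punch: rod 12 mm diameter with a tapered end standing 60 mm above the block; point 30 mm above the block's top. Stays in its hole
- mug: white mug 80 mm wide, 95 mm high, to the left of the module; origin at the centre of its foot. Leave it alone

How it is judged (in metres and radians):
On the way, in this order (a step that is already met when the one before it is completed fails the run):
1. the arm is hooked on the catch and let go (value of joint cocking_arm above 0.68 rad and contact force between the fingers and cocking_arm below 0.2 N), for 0.3 s.
2. the lock pin is fully home in the lock hole, the arm still hooked (value of joint cocking_arm above 0.68 rad and horizontal distance between lock_pin_head and lock_hole below 0.006 m and z of lock_pin_head in the frame of lock_hole below 0.044 m and angle between lock_pin_head's own z axis and vertical below 0.12 rad), for 0.2 s.
At the end, for the whole second after the job is handed in: the arm is at rest on the catch (angle above 0.68 rad) and the lock pin stands at rest, fully home in the lock hole: head centre within 6 mm of the hole's axis and less than 44 mm over its mouth, leaning less than 0.12 rad (all of step 2 and velocity of joint cocking_arm between -0.1 and 0.1 rad/s and linear speed of lock_pin below 0.02 m/s); the robot touches nothing.
It fails at once if the arm is strained: it presses on its stop with more than 35 N (some 21 N more at the knob than the spring needs) (contact force between cocking_arm and catch_bracket_c2 above 35 N).
It fails at once if the arm snaps back: it moves towards fired faster than 4 rad/s (let go before it rests on the catch, or the catch trips) (velocity of joint cocking_arm below -4 rad/s).
It fails at once if a punch is moved by more than 15 mm (distance of any of drift_punch_mid, centre_punch_mid from where it was at the start of the episode above 0.015 m).
It fails at once if the mug is moved by more than 20 mm (distance of mug from where it was at the start of the episode above 0.02 m).
It also fails if it takes over 70 s, if anything falls off the work surface, if the arm or the gripper's body presses on something with over 40 N, if the wrist force passes 120 N, or if a joint passes its speed limit or range.

### The arm

A 7-joint arm with a two-finger parallel gripper is mounted at the origin on the work surface. World frame = base frame: x ahead of the robot, y to its left, z up, the work surface at z = 0. Lengths are in mm, angles in rad, forces in N, time in s.
With the tool pointing down it reaches from about 400 to 875 mm from the base axis. Payload 4.4 kg.
Tool frame: the origin (TCP) lies on the centre line of the jaws, within the pads' length; the fingertips stand ctrl.nose_length ahead of it and the grasp point (between the pads) lies 6 mm ahead of it (ctrl.nose_length is the distance from the TCP to the fingertips, in mm); z points along the fingers, y is the direction in which the jaws open and shut (so a half turn about z gives the same grasp; the last joint's range is limited). The gripper opens to 85 mm and grips with 20 to 120 N. Pads are 22 mm wide; open, the fingers measure 114 mm over their backs; the gripper's body (76 mm by 85 mm) begins 54 mm behind the grasp point. The pads swing forward as they close: fully open they stand 13 mm farther back than shut.
Start: joints at [1.195, 0.628, 0.038, 1.517, -0.027, 0.996, -0.02], TCP at [198.191, -619.062, 256.313] pointing down, gripper open.
Joint ranges: [-3.06, 3.06], [-0.37, 2.12], [-1.25, 1.32], [0.18, 2.47], [-1.1, 4.24], [0.23, 1.98], [-2.94, 2.94]. Speed limits (rad/s): [2.57, 2.57, 3.14, 3.14, 3.14, 3.14, 3.14].

### API

Orientations are given as [roll, pitch, yaw] about the fixed x, y, z axes, in that order (R = Rz(yaw) Ry(pitch) Rx(roll)).
In Python, from cell import ctrl, vision gives the robot as it stands. The module is installed in compiled form; this text tells all that it offers.
- The arm moves only by the shell command python3 -m inch 'ROWS'. ROWS is a JSON object of lists of equal length, an entry for each row: "travel": the shift along the tool's x, y, z in cm, a list of three; "twist": the turn about the tool's z in degrees; "fingers": the finger opening in cm, from 0 to 8.54. A call has exactly 10 rows; each row is the pose to reach, as a shift and turn from the pose commanded when the call began, along the tool's axes at that moment; what a row does not reach only later rows make up. A row lasts 1/12 s, in which the tool goes at most 41.7 mm and 7.16 degrees, less where a joint would pass 70% of its speed; a pose out of reach is approached as far as the arm can. A call with a gripper value outside its range is refused whole. The fingers move at their own pace and stop on an object; the grip force is fixed at half the most. Time passes only in rows, so rows that repeat a pose let the fingers close, or fill a call up. It gives the time, the measured TCP pose, the force and the opening at its end, in the units of the state.
- ctrl.read_state(): the state, without advancing time (a new reading comes with each control period).
- vision.get_image(name): name is "side" or "top"; returns a dict with "frame" (384x512x3 uint8, red, green, blue), "fx", "fy", "cx", "cy" (pixels), "position" and "orientation" of the camera in the world. Camera axes: x right, y down, z forward; pixel columns grow to the right and rows downward; lengths in mm; the calibration is good to about 2 mm. A picture is of the moment at which its call begins. There is no depth.
- ctrl.finish_job(): hands the job in, once; it reports no verdict.
The state is a dict: "clock": time; "qpos": joint angles; "qd": joint speeds; "tau": joint torques, N m; "eef_pos": TCP position; "tool_rot": TCP orientation; "force": force on the tool from outside, world axes, zero at the start; "torque": the same for the moment, N m; "width": finger opening in mm.
Only numpy, scipy, OpenCV 4.12 (cv2) and the standard library are available. Lean on these libraries where they do the work, as an engineer would, in place of code of your own. Each camera call takes 0.05 s, during which the arm holds its last target.

## Working session

There is one attempt and no reset: what is moved stays moved. The work goes in short steps, Python scripts to look and compute and a shell command to move; the robot and the scene stay as the last step left them, time stands still between calls to the robot, and variables do not carry over. Pictures are saved under pics/ and viewed, and the job is handed in when it is done.

```bash
mkdir -p pics; ls; python3 - <<'E'
from cell import ctrl, vision
import cv2
print(ctrl.read_state(), ctrl.nose_length)
for n in("side","top"):
    d=vision.get_image(n); cv2.imwrite(f"pics/{n}0.png",d["frame"][:,:,::-1])
    print(n,{k:v for k,v in d.items() if k!="frame"})
E
```

```text
pics
{'clock': 0.0, 'qpos': array([ 1.19517756,  0.62935132,  0.03841925,  1.51839397, -0.02696184,
        0.99626165, -0.02000886]), 'qd': array([ 0.00145667, -0.0003324 , -0.00040168, -0.00147483, -0.00115148,
       -0.00114697,  0.0011191 ]), 'tau': array([ 1.85593290e-04, -5.63409877e+01,  1.22645114e+00, -1.93446279e+01,
        1.11194554e-02,  1.04336848e-02, -2.37191514e-06]), 'eef_pos': array([ 198.02917042, -618.4904841 ,  255.37694992]), 'tool_rot': array([-3.13969633e+00,  4.43336927e-05,  3.09848488e-01]), 'force': array([-1.11913664,  0.05214667,  0.87045329]), 'torque': array([-6.09079225e-05, -1.81594576e-02, -1.02511437e-02]), 'width': 85.46295735605509} 25.0
side {'fx': 398.60315302711365, 'fy': 398.60315302711365, 'cx': 253.66709461960986, 'cy': 194.33250546946334, 'position': array([ 50.67218344, 779.6544046 , 680.04846891]), 'orientation': array([-2.16996858,  0.01120756, -2.64026319])}
top {'fx': 395.31669301686094, 'fy': 395.31669301686094, 'cx': 257.06647243626225, 'cy': 184.4000632311752, 'position': array([ 410.01975085,    6.72191985, 1225.78347167]), 'orientation': array([-3.07195855e+00,  2.17989800e-03, -1.55242095e+00])}
```

View pics/side0.png

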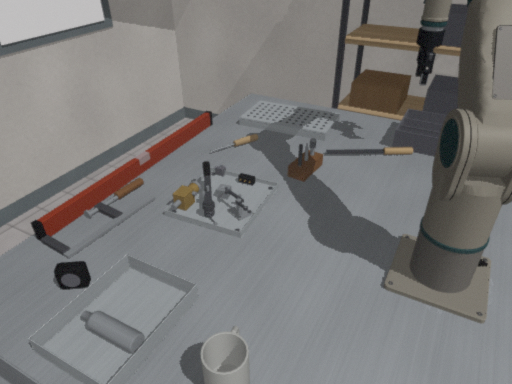

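View pics/top0.png

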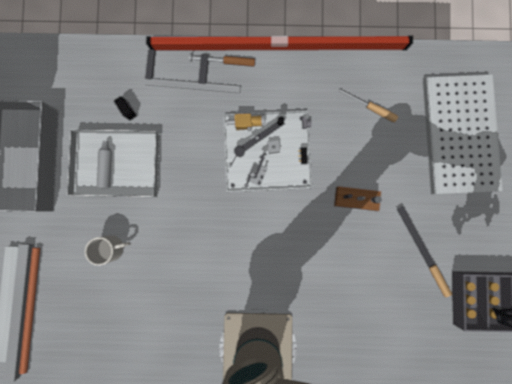

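```bash
cat > h.py <<'E'
import numpy as np, cv2
from scipy.spatial.transform import Rotation as R
def Rc(d): return R.from_euler('xyz',d['orientation']).as_matrix()
def ray(d,u,v,z):
    r=Rc(d)@np.array([(u-d['cx'])/d['fx'],(v-d['cy'])/d['fy'],1.]); p=np.array(d['position'])
    return p+r*(z-p[2])/r[2]
def proj(d,P):
    q=Rc(d).T@(np.array(P,float)-d['position']); return np.array([q[0]/q[2]*d['fx']+d['cx'],q[1]/q[2]*d['fy']+d['cy']])
def tri(d1,uv1,d2,uv2):
    A=[];b=[]
    for d,(u,v) in((d1,uv1),(d2,uv2)):
        r=Rc(d)@np.array([(u-d['cx'])/d['fx'],(v-d['cy'])/d['fy'],1.]);r/=np.linalg.norm(r)
        M=np.eye(3)-np.outer(r,r);A.append(M);b.append(M@d['position'])
    A=np.vstack(A);b=np.hstack(b);x,res,_,_=np.linalg.lstsq(A,b,rcond=None);return x,np.sqrt(res)
def crop(d,x,y,w,h,s,fn):
    c=d['frame'][y:y+h,x:x+w,::-1]; cv2.imwrite(fn,cv2.resize(c,None,fx=s,fy=s,interpolation=cv2.INTER_CUBIC))
E
python3 - <<'E'
from cell import vision
from h import *
import pickle
S=vision.get_image("side");T=vision.get_image("top");pickle.dump((S,T),open("im0.pkl","wb"))
crop(T,215,100,100,100,6,"pics/t1.png");crop(T,325,175,70,45,10,"pics/t2.png")
crop(S,155,150,130,90,6,"pics/s1.png");crop(S,275,130,60,55,10,"pics/s2.png")
E
```

```text
(no output)
```

View pics/t1.png

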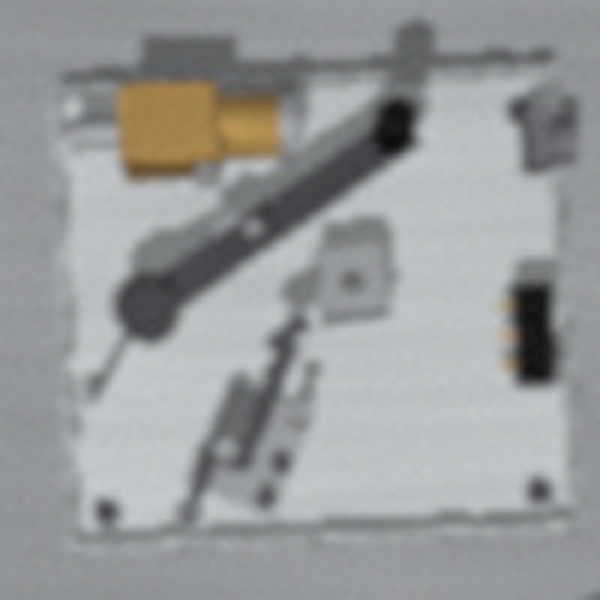

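View pics/t2.png

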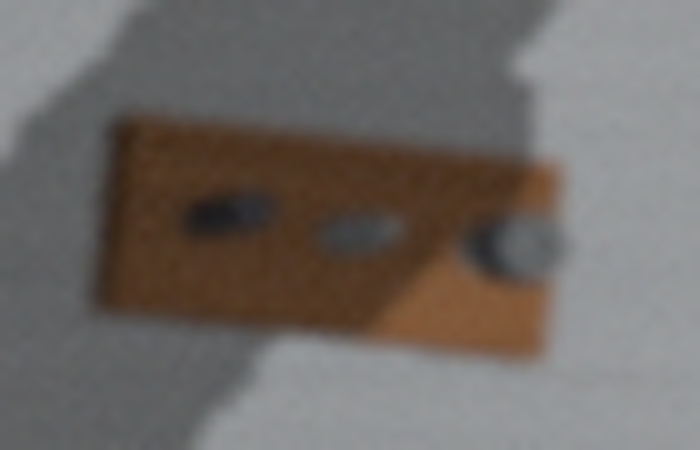

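View pics/s1.png

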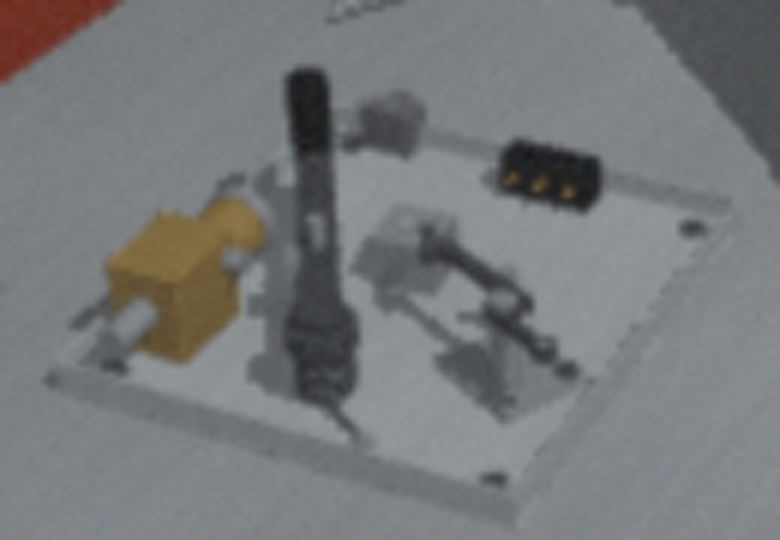

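View pics/s2.png

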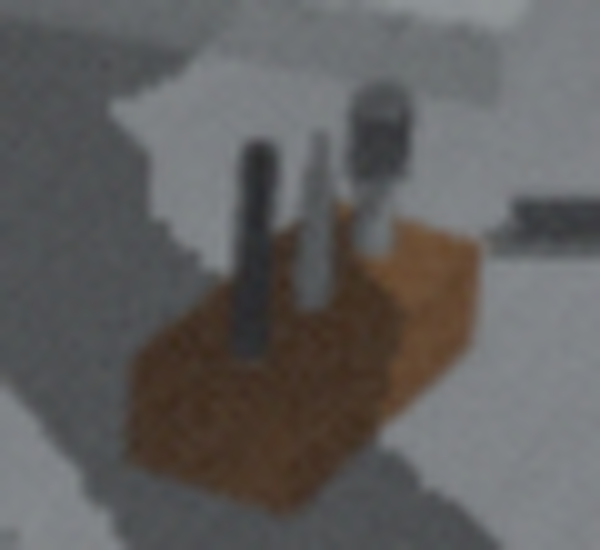

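```bash
python3 - <<'E'
from h import *
import pickle
S,T=pickle.load(open("im0.pkl","rb"))
t1=lambda U,V:(215+(U+.5)/6-.5,100+(V+.5)/6-.5)
t2=lambda U,V:(325+(U+.5)/10-.5,175+(V+.5)/10-.5)
s1=lambda U,V:(155+(U+.5)/6-.5,150+(V+.5)/6-.5)
s2=lambda U,V:(275+(U+.5)/10-.5,130+(V+.5)/10-.5)
np.set_printoptions(precision=1,suppress=True)
for n,uv,z in[("knobtop",t1(395,125),91),("pivot",t1(148,303),48),("hole",t1(352,280),34),("c BL",t1(75,535),10),("c BR",t1(570,515),10),("c TR",t1(550,55),20),("c TL",t1(65,78),20)]:
    print(n,ray(T,*uv,z))
print("knobtop side",ray(S,*s1(307,80),91),"tri",tri(T,t1(395,125),S,s1(307,80)))
print("hole side", ray(S,*s1(408,226),34))
print("tri hole",tri(T,t1(352,280),S,s1(408,226)))
print("block corners",[ray(T,*t2(*c),40) for c in((120,118),(560,163),(545,357),(98,308))])
print("pin head top T",ray(T,*t2(528,245),40+26+30),"S",ray(S,*s2(382,102),96), tri(T,t2(528,245),S,s2(382,102)))
print("proj tests")
E
```

```text
knobtop [677.  -53.9  91. ]
pivot [594.5  66.2  48. ]
hole [610.3 -36.2  34. ]
c BL [479.6 103.   10. ]
c BR [ 494.6 -150.9   10. ]
c TR [ 731.7 -137.1   20. ]
c TL [715.2 113.   20. ]
knobtop side [676.5 -52.4  91. ] tri (array([677.4, -53.8,  90. ]), array([0.3]))
hole side [610.8 -36.2  34. ]
tri hole (array([610.5, -36.1,  34.1]), array([0.3]))
block corners [array([ 491.1, -228.1,   40. ]), array([ 480. , -360.1,   40. ]), array([ 421.8, -355.4,   40. ]), array([ 434. , -221.7,   40. ])]
pin head top T [ 453.1 -333.6   96. ] S [ 448.8 -331.2   96. ] (array([ 451.7, -334.9,   93.7]), array([2.2]))
proj tests
```

```bash
python3 - <<'E'
from h import *
import pickle
S,T=pickle.load(open("im0.pkl","rb"))
t1=lambda U,V:(215+(U+.5)/6-.5,100+(V+.5)/6-.5)
s1=lambda U,V:(155+(U+.5)/6-.5,150+(V+.5)/6-.5)
np.set_printoptions(precision=1,suppress=True)
P=np.array([591.3,68.0])
def a(p): d=p[:2]-P; return "r %.1f arm angle %.3f"%(np.hypot(*d),-np.arctan2(d[1],d[0])-np.radians(54.6))
for n,p in[("tooth",ray(T,*t1(253,228),52)),("tooth side",ray(S,*s1(317,225),52)),
 ("tip hi",ray(T,*t1(300,322),52)),("tip lo",ray(T,*t1(270,342),52)),("tip side",ray(S,*s1(432,235),52)),
 ("stop?",ray(T,*t1(313,368),45)),("pin2",ray(T,*t1(228,445),56)),("pin2 side",ray(S,*s1(515,298),56)),("knob",ray(T,*t1(395,125),91)),("hole",ray(T,*t1(352,280),34))]: print(n,p,a(p))
c=cv2.imread("pics/t1.png")
crop(T,240,145,35,45,13,"pics/t3.png");crop(S,210,180,50,45,13,"pics/s3.png")
E
```

```text
tooth [632.6  14.3  52. ] r 67.7 arm angle -0.038
tooth side [634.4   6.1  52. ] r 75.4 arm angle 0.010
tip hi [585.7 -10.   52. ] r 78.2 arm angle 0.690
tip lo [575.4   4.8  52. ] r 65.2 arm angle 0.865
tip side [580.9 -12.2  52. ] r 80.9 arm angle 0.747
stop? [563.6 -17.   45. ] r 89.4 arm angle 0.933
pin2 [523.   24.7  56. ] r 80.9 arm angle 1.623
pin2 side [516.6  19.3  56. ] r 89.2 arm angle 1.612
knob [677.  -53.9  91. ] r 149.0 arm angle 0.005
hole [610.3 -36.2  34. ] r 106.0 arm angle 0.438
```

View pics/t3.png

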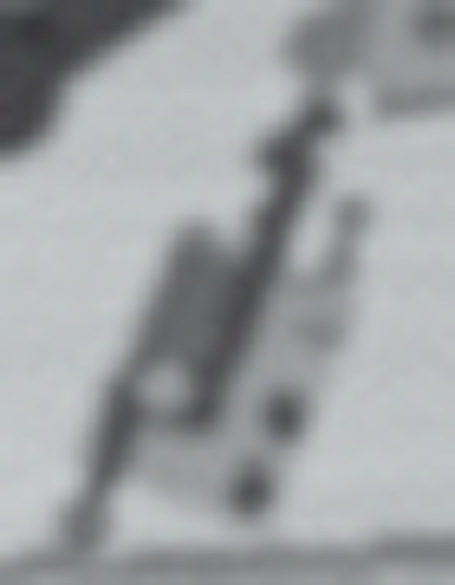

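View pics/s3.png

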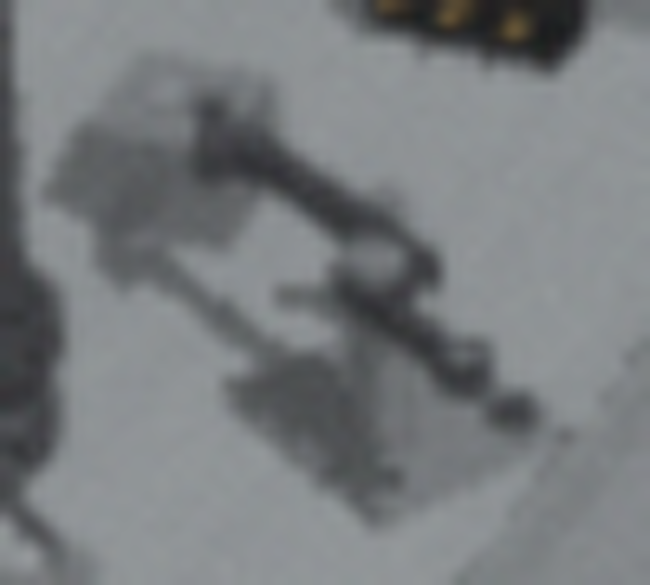

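```bash
cat > go.py <<'E'
import sys; from h import *; from cell import ctrl
def st(): 
    s=ctrl.read_state(); M=R.from_euler('xyz',s['tool_rot']).as_matrix(); return s,M
def rel(x,y,z,yawdeg):
    s,M=st(); d=M.T@(np.array([x,y,z])-s['eef_pos'])/10
    yaw=np.degrees(s['tool_rot'][2]); tw=-(yawdeg-yaw); tw=(tw+180)%360-180
    return d,tw
if __name__=="__main__":
    d,tw=rel(*map(float,sys.argv[1:5])); print("travel cm",np.round(d,2),"twist",round(tw,1))
E
python3 go.py 677 -54 200 125.4;python3 go.py 450 -340 252 70
```

```text
travel cm [ 62.83 -39.18   5.62] twist -107.7
travel cm [ 32.49 -18.87   0.4 ] twist -52.3
```

```bash
python3 -m inch '{"travel":[[2.5,-1.5,0],[6,-3.6,0],[9.5,-5.8,0],[13,-8,0],[16.5,-10.2,0],[20,-12.4,0],[23.5,-14.6,0],[27,-16.8,0],[30,-18.6,0],[32,-19.8,0]],"twist":[-4,-10,-16,-22,-28,-34,-40,-46,-51,-54],"fingers":[5,5,5,5,5,5,5,5,5,5]}'; python3 go.py 677 -54 160 125.4
```

```text
clock: 1.03
eef_pos: [445.4, -328.9, 256.5]
tool_rot: [3.141, -0.002, 1.261]
force: [0.7, -0.3, 0.0]
width: 50.0
travel cm [33.23 13.67  9.74] twist -53.2
```

```bash
python3 -m inch '{"travel":[[3.2,1.3,0.5],[6.6,2.7,1.5],[10,4.1,2.5],[13.4,5.5,3.5],[16.8,6.9,4.5],[20.2,8.3,5.5],[23.6,9.7,6.5],[27,11.1,7.5],[30.4,12.5,8.5],[33.2,13.7,9.7]],"twist":[-5,-10.5,-16,-21.5,-27,-32.5,-38,-43.5,-49,-53],"fingers":[5,5,5,5,5,5,5,5,5,5]}'; python3 go.py 677 -54 82 125.4
```

```text
clock: 1.87
eef_pos: [678.3, -57.7, 159.0]
tool_rot: [3.14, -0.0, 2.183]
force: [0.2, 0.6, -0.7]
width: 50.3
travel cm [0.37 0.09 7.7 ] twist -0.3
```

```bash
python3 - <<'E'
from cell import vision
from h import *
T=vision.get_image("top");S=vision.get_image("side")
crop(T,205,70,130,130,5,"pics/t4.png");crop(S,140,100,150,120,5,"pics/s4.png")
E
```

```text
(no output)
```

View pics/s4.png

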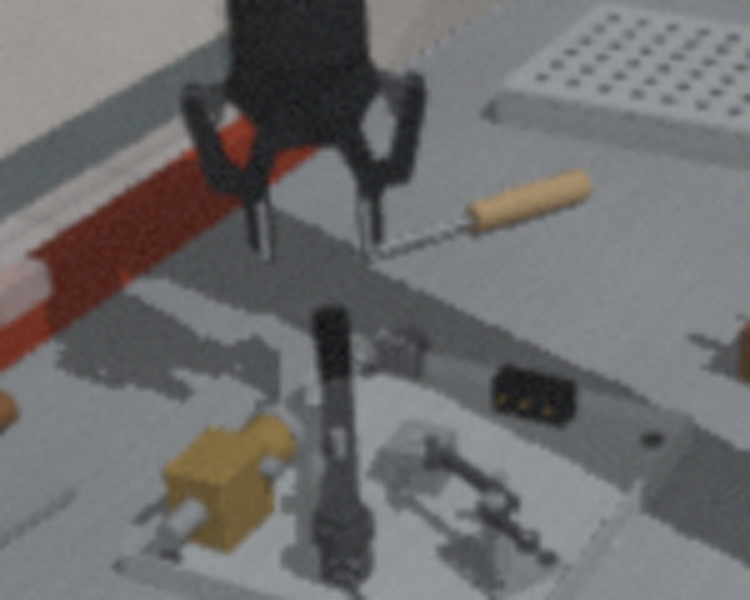

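The gripper is above the knob (side crop, knob top at about (332,318)), with the jaws straddling it. Next I lower it.

```bash
python3 -m inch '{"travel":[[0.3,0.1,0.5],[0.3,0.1,1.5],[0.3,0.1,2.5],[0.3,0.1,3.5],[0.3,0.1,4.5],[0.3,0.1,5.5],[0.3,0.1,6.5],[0.3,0.1,7.2],[0.3,0.1,7.7],[0.3,0.1,7.7]],"twist":[0,0,0,0,0,0,0,0,0,0],"fingers":[5,5,5,5,5,5,5,5,5,5]}'; python3 go.py 677 -54 82 125.4; python3 - <<'E'
from cell import vision
from h import *
T=vision.get_image("top");S=vision.get_image("side")
crop(T,205,70,130,130,5,"pics/t5.png");crop(S,140,100,150,120,5,"pics/s5.png")
E
```

```text
clock: 2.8
eef_pos: [675.0, -57.5, 80.9]
tool_rot: [-3.14, -0.001, 2.177]
force: [-0.2, -0.0, 0.5]
width: 49.8
travel cm [ 0.17  0.36 -0.11] twist -0.6
```

View pics/s5.png

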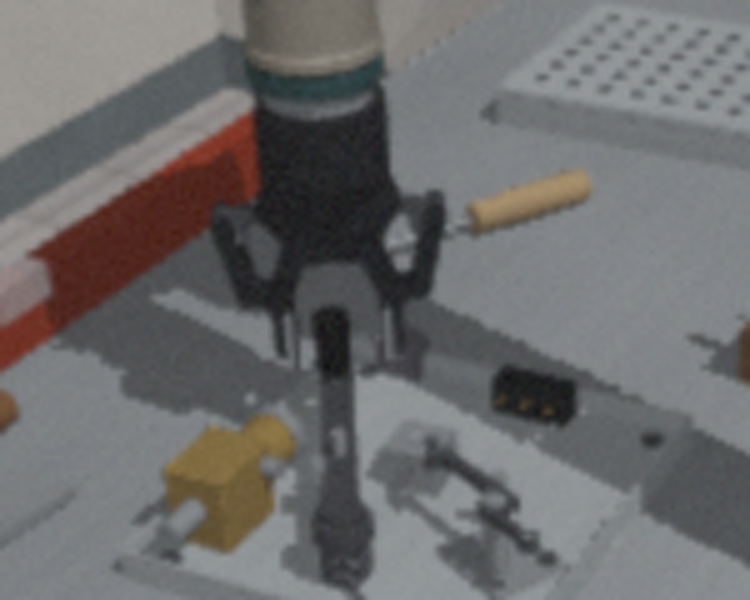

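View pics/t5.png

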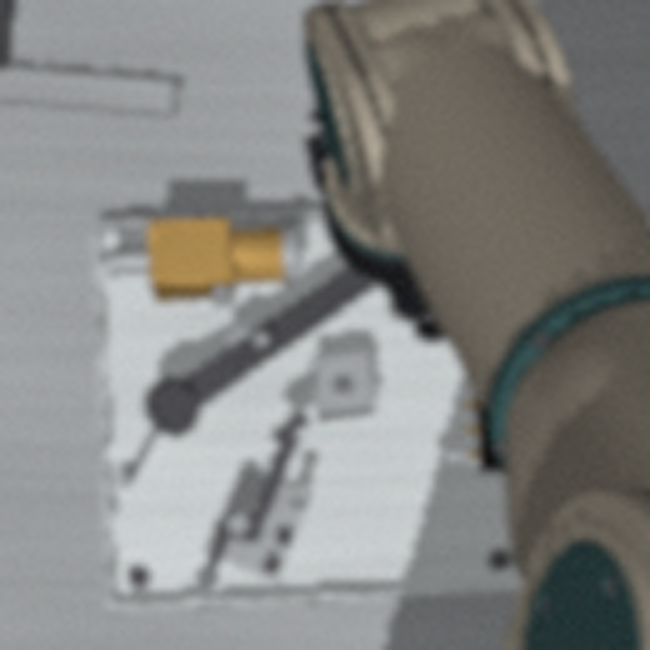

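```bash
python3 -m inch '{"travel":[[0.2,0.3,0],[0.2,0.3,0],[0.2,0.3,0],[0.2,0.3,0],[0.2,0.3,0],[0.2,0.3,0],[0.2,0.3,0],[0.2,0.3,0],[0.2,0.3,0],[0.2,0.3,0]],"twist":[0,0,0,0,0,0,0,0,0,0],"fingers":[4.5,4,3.5,3,2.6,2.6,2.6,2.6,2.6,2.6]}'; python3 go.py 677 -54 82 125.4; python3 - <<'E'
from cell import vision
from h import *
S=vision.get_image("side")
crop(S,170,130,60,60,10,"pics/s6.png")
for t in np.arange(.1,1.3,.05): print(round(t,2),np.round([15*(1-np.cos(t)),-15*np.sin(t),np.degrees(t)],2))
E
```

```text
clock: 3.73
eef_pos: [677.1, -54.2, 82.3]
tool_rot: [-3.142, 0.0, 2.177]
force: [0.8, 0.7, 0.1]
width: 25.9
travel cm [0.02 0.   0.03] twist -0.7
0.1 [ 0.07 -1.5   5.73]
0.15 [ 0.17 -2.24  8.59]
0.2 [ 0.3  -2.98 11.46]
0.25 [ 0.47 -3.71 14.32]
0.3 [ 0.67 -4.43 17.19]
0.35 [ 0.91 -5.14 20.05]
0.4 [ 1.18 -5.84 22.92]
0.45 [ 1.49 -6.52 25.78]
0.5 [ 1.84 -7.19 28.65]
0.55 [ 2.21 -7.84 31.51]
0.6 [ 2.62 -8.47 34.38]
0.65 [ 3.06 -9.08 37.24]
0.7 [ 3.53 -9.66 40.11]
0.75 [  4.02 -10.22  42.97]
0.8 [  4.55 -10.76  45.84]
0.85 [  5.1  -11.27  48.7 ]
0.9 [  5.68 -11.75  51.57]
0.95 [  6.27 -12.2   54.43]
1.0 [  6.9  -12.62  57.3 ]
1.05 [  7.54 -13.01  60.16]
1.1 [  8.2  -13.37  63.03]
1.15 [  8.87 -13.69  65.89]
1.2 [  9.56 -13.98  68.75]
1.25 [ 10.27 -14.23  71.62]
```

View pics/s6.png

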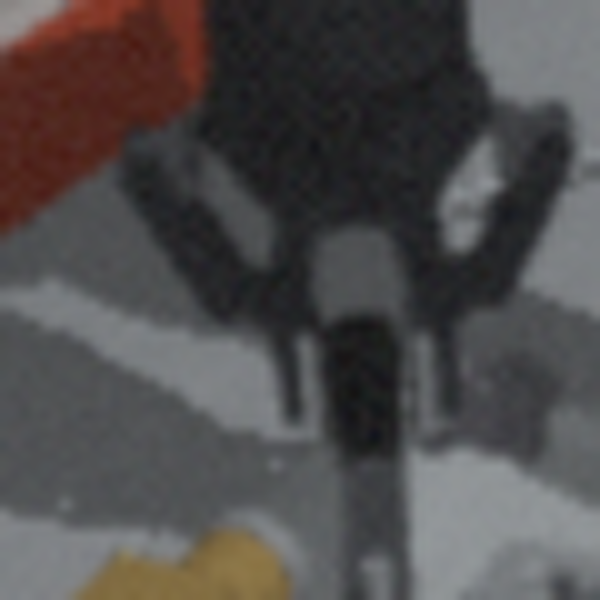

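The knob sits centred in the cage (crop (365,385)). Now the draw, in steps along the arc.

```bash
python3 -m inch '{"travel":[[0.02,-0.75,0],[0.07,-1.5,0],[0.17,-2.24,0],[0.3,-2.98,0],[0.47,-3.71,0],[0.67,-4.43,0],[0.8,-4.8,0],[0.91,-5.14,0],[0.91,-5.14,0],[0.91,-5.14,0]],"twist":[3,5.7,8.6,11.5,14.3,17.2,18.6,20,20,20],"fingers":[2.6,2.6,2.6,2.6,2.6,2.6,2.6,2.6,2.6,2.6]}'; cat > arm.py <<'E'
from go import *
P=np.array([591.3,68.0]); s,M=st(); d=s['eef_pos'][:2]-P
r=np.hypot(*d); th=-np.arctan2(d[1],d[0])-np.radians(54.6); u=d/r; t=np.array([u[1],-u[0]]) # cw tangent
f=s['force']; print("clk %.2f r %.1f th %.3f z %.1f yaw-err %.1f | load against draw %.1f radial %.1f fz %.1f width %.1f"%(s['clock'],r,th,s['eef_pos'][2],np.degrees(s['tool_rot'][2])-125.4+np.degrees(th),-f[:2]@t,f[:2]@u,f[2],s['width']))
import sys
for a in map(float,sys.argv[1:]):
    # world target at theta a, r 150
    h=-(np.radians(54.6)+a); p=P+150*np.array([np.cos(h),np.sin(h)])
    dd,tw=rel(p[0],p[1],82,125.4-np.degrees(a)); print(a,np.round(dd,2),round(tw,1))
E
python3 arm.py .4 .45 .5 .55 .6 .65 .7
```

```text
clock: 4.62
eef_pos: [633.2, -74.7, 82.8]
tool_rot: [3.134, 0.0, 1.829]
force: [7.4, 0.8, -6.5]
width: 25.9
clk 4.62 r 148.7 th 0.332 z 82.8 yaw-err -1.6 | load against draw 7.3 radial 1.3 fz -6.5 width 25.9
0.4 [-0.12 -1.01  0.07] 2.3
0.45 [-0.07 -1.76  0.06] 5.2
0.5 [ 0.02 -2.51  0.06] 8.0
0.55 [ 0.14 -3.25  0.05] 10.9
0.6 [ 0.3  -3.98  0.04] 13.8
0.65 [ 0.5  -4.7   0.04] 16.6
0.7 [ 0.73 -5.42  0.03] 19.5
```

```bash
python3 -m inch '{"travel":[[-0.1,-0.6,0],[-0.1,-1.2,0],[-0.07,-1.76,0],[-0.02,-2.15,0],[0.02,-2.51,0],[0.14,-3.25,0],[0.3,-3.98,0],[0.4,-4.3,0],[0.5,-4.7,0],[0.5,-4.7,0]],"twist":[1.2,3,5.2,6.6,8,10.9,13.8,15.2,16.6,16.6],"fingers":[2.6,2.6,2.6,2.6,2.6,2.6,2.6,2.6,2.6,2.6]}'; python3 arm.py .7 .73 .76 .8;  python3 - <<'E'
from cell import vision
from h import *
S=vision.get_image("side");T=vision.get_image("top")
crop(S,165,130,90,90,7,"pics/s7.png");crop(T,215,100,100,100,6,"pics/t7.png")
E
```

```text
clock: 5.45
eef_pos: [587.1, -80.9, 83.0]
tool_rot: [3.132, -0.003, 1.539]
force: [9.4, 3.9, -7.1]
width: 25.9
clk 5.45 r 149.0 th 0.646 z 83.0 yaw-err -0.2 | load against draw 9.3 radial -4.2 fz -7.1 width 25.9
0.7 [-0.08 -0.81  0.1 ] 2.9
0.73 [-0.05 -1.26  0.09] 4.6
0.76 [-0.01 -1.71  0.09] 6.3
0.8 [ 0.07 -2.3   0.08] 8.6
```

View pics/s7.png

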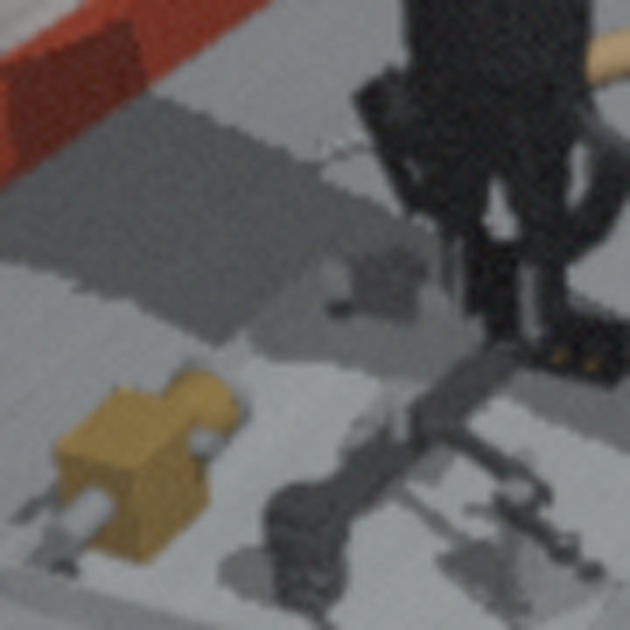

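View pics/t7.png

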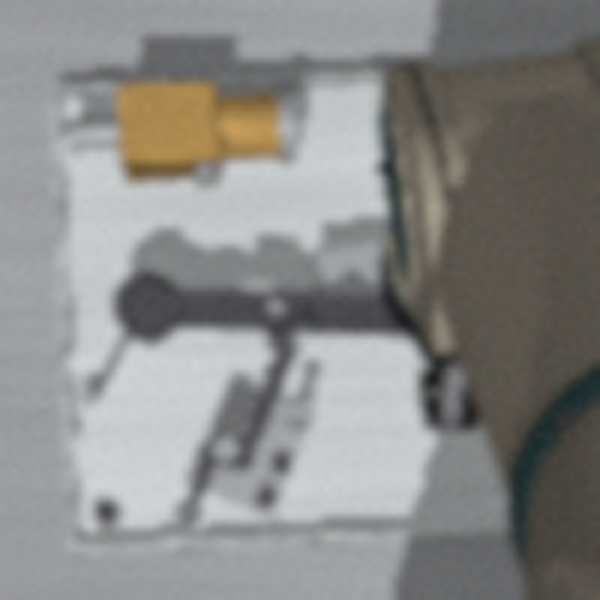

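```bash
python3 -m inch '{"travel":[[-0.04,-0.2,0],[-0.06,-0.4,0],[-0.08,-0.6,0],[-0.08,-0.8,0],[-0.07,-1.0,0],[-0.05,-1.2,0],[-0.05,-1.4,0],[-0.03,-1.6,0],[-0.01,-1.7,0],[-0.01,-1.7,0]],"twist":[0.7,1.5,2.2,2.9,3.6,4.3,5,5.8,6.3,6.3],"fingers":[2.6,2.6,2.6,2.6,2.6,2.6,2.6,2.6,2.6,2.6]}'; python3 arm.py .78 .8 .82 .84
```

```text
clock: 6.38
eef_pos: [571.7, -80.1, 83.3]
tool_rot: [3.13, -0.005, 1.431]
force: [9.9, 3.9, -5.0]
width: 25.8
clk 6.38 r 149.3 th 0.749 z 83.3 yaw-err -0.5 | load against draw 9.3 radial -5.1 fz -5.0 width 25.8
0.78 [-0.06 -0.46  0.13] 1.3
0.8 [-0.05 -0.76  0.12] 2.4
0.82 [-0.04 -1.06  0.12] 3.6
0.84 [-0.02 -1.36  0.12] 4.7
```

```bash
python3 -m inch '{"travel":[[-0.02,-0.1,0],[-0.03,-0.2,0],[-0.05,-0.3,0],[-0.06,-0.4,0],[-0.06,-0.5,0],[-0.06,-0.6,0],[-0.05,-0.7,0],[-0.05,-0.76,0],[-0.05,-0.76,0],[-0.05,-0.76,0]],"twist":[0.3,0.6,0.9,1.2,1.5,1.8,2.1,2.4,2.4,2.4],"fingers":[2.6,2.6,2.6,2.6,2.6,2.6,2.6,2.6,2.6,2.6]}'; python3 arm.py .82 .84 .86
```

```text
clock: 7.22
eef_pos: [565.4, -79.3, 83.5]
tool_rot: [3.128, -0.006, 1.389]
force: [12.1, 4.3, -6.3]
width: 26.2
clk 7.22 r 149.6 th 0.792 z 83.5 yaw-err -0.4 | load against draw 11.2 radial -6.4 fz -6.3 width 26.2
0.82 [-0.04 -0.43  0.14] 1.2
0.84 [-0.03 -0.73  0.14] 2.3
0.86 [-0.02 -1.03  0.14] 3.5
```

```bash
python3 -m inch '{"travel":[[0,-0.05,0],[-0.01,-0.1,0],[-0.02,-0.15,0],[-0.02,-0.2,0],[-0.03,-0.25,0],[-0.03,-0.3,0],[-0.04,-0.35,0],[-0.04,-0.4,0],[-0.04,-0.4,0],[-0.04,-0.4,0]],"twist":[0.2,0.3,0.5,0.6,0.8,0.9,1.1,1.2,1.2,1.2],"fingers":[2.6,2.6,2.6,2.6,2.6,2.6,2.6,2.6,2.6,2.6]}'; python3 arm.py .84 .86
python3 -m inch '{"travel":[[0,-0.05,0],[-0.01,-0.1,0],[-0.02,-0.15,0],[-0.02,-0.2,0],[-0.03,-0.25,0],[-0.03,-0.3,0],[-0.03,-0.35,0],[-0.03,-0.4,0],[-0.03,-0.4,0],[-0.03,-0.4,0]],"twist":[0.2,0.3,0.5,0.6,0.8,0.9,1.1,1.3,1.3,1.3],"fingers":[2.6,2.6,2.6,2.6,2.6,2.6,2.6,2.6,2.6,2.6]}'; python3 arm.py .86 .88;  python3 - <<'E'
from cell import vision
from h import *
S=vision.get_image("side");T=vision.get_image("top")
crop(S,190,160,70,70,9,"pics/s8.png");crop(T,225,130,60,60,10,"pics/t8.png")
E
```

```text
clock: 8.05
eef_pos: [561.4, -78.9, 83.6]
tool_rot: [3.128, -0.006, 1.369]
force: [10.7, 3.9, -4.5]
width: 26.2
clk 8.05 r 149.9 th 0.818 z 83.6 yaw-err -0.1 | load against draw 9.7 radial -5.9 fz -4.5 width 26.2
0.84 [-0.   -0.33  0.16] 1.1
0.86 [ 0.   -0.63  0.16] 2.3
clock: 8.88
eef_pos: [557.6, -78.5, 83.8]
tool_rot: [3.128, -0.006, 1.346]
force: [10.8, 5.2, -4.3]
width: 26.0
clk 8.88 r 150.4 th 0.844 z 83.8 yaw-err 0.1 | load against draw 9.3 radial -7.5 fz -4.3 width 26.0
0.86 [ 0.04 -0.25  0.18] 1.0
0.88 [ 0.04 -0.55  0.17] 2.1
```

View pics/t8.png

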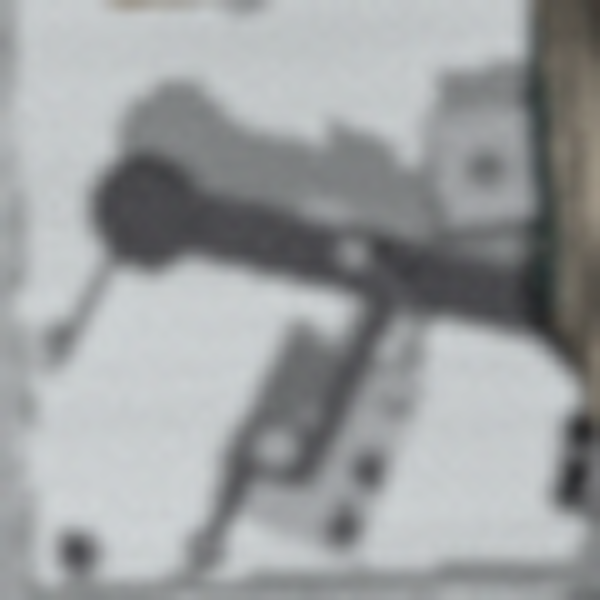

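View pics/s8.png

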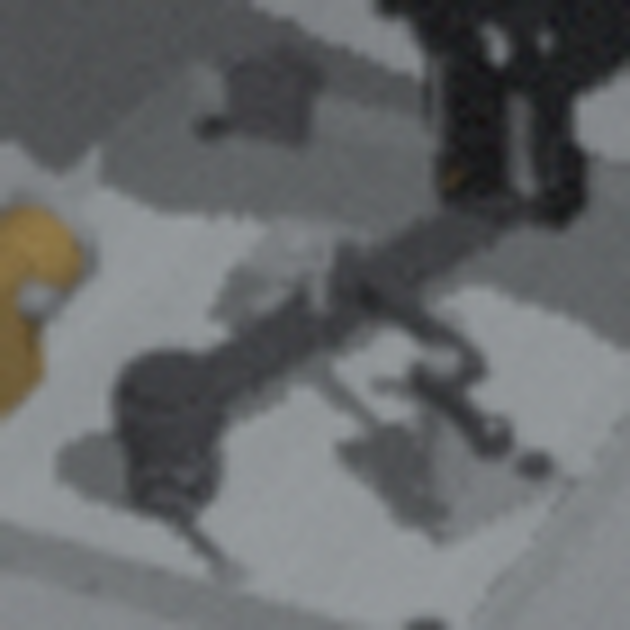

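```bash
python3 -m inch '{"travel":[[0.01,-0.05,0],[0.02,-0.1,0],[0.02,-0.15,0],[0.03,-0.2,0],[0.04,-0.25,0],[0.04,-0.3,0],[0.04,-0.35,0],[0.05,-0.4,0],[0.05,-0.4,0],[0.05,-0.4,0]],"twist":[0.2,0.3,0.5,0.6,0.8,0.9,1.1,1.3,1.3,1.3],"fingers":[2.6,2.6,2.6,2.6,2.6,2.6,2.6,2.6,2.6,2.6]}'; python3 arm.py .88 .9
```

```text
clock: 9.82
eef_pos: [553.9, -77.6, 83.8]
tool_rot: [3.128, -0.006, 1.323]
force: [10.6, 3.5, -4.4]
width: 26.0
clk 9.82 r 150.3 th 0.869 z 83.8 yaw-err 0.2 | load against draw 9.4 radial -6.0 fz -4.4 width 26.0
0.88 [ 0.04 -0.16  0.18] 0.8
0.9 [ 0.04 -0.46  0.17] 2.0
```

```bash
python3 -m inch '{"travel":[[0.01,-0.05,0],[0.02,-0.1,0],[0.02,-0.15,0],[0.03,-0.2,0],[0.04,-0.25,0],[0.04,-0.3,0],[0.04,-0.35,0],[0.05,-0.4,0],[0.05,-0.4,0],[0.05,-0.4,0]],"twist":[0.2,0.3,0.5,0.6,0.8,0.9,1.1,1.3,1.3,1.3],"fingers":[2.6,2.6,2.6,2.6,2.6,2.6,2.6,2.6,2.6,2.6]}'; python3 arm.py .9 .92
```

```text
clock: 10.65
eef_pos: [550.2, -76.6, 83.8]
tool_rot: [3.128, -0.006, 1.3]
force: [11.1, 2.4, -4.8]
width: 26.0
clk 10.65 r 150.3 th 0.895 z 83.8 yaw-err 0.3 | load against draw 10.1 radial -5.4 fz -4.8 width 26.0
0.9 [ 0.03 -0.08  0.18] 0.6
0.92 [ 0.04 -0.38  0.17] 1.8
```

```bash
python3 -m inch '{"travel":[[0.01,-0.05,0],[0.02,-0.1,0],[0.02,-0.15,0],[0.03,-0.2,0],[0.04,-0.25,0],[0.04,-0.3,0],[0.04,-0.3,0],[0.04,-0.3,0],[0.04,-0.3,0],[0.04,-0.3,0]],"twist":[0.2,0.3,0.5,0.6,0.8,1,1,1,1,1],"fingers":[2.6,2.6,2.6,2.6,2.6,2.6,2.6,2.6,2.6,2.6]}'; python3 arm.py .92 .94;  python3 - <<'E'
from cell import vision
from h import *
S=vision.get_image("side");T=vision.get_image("top")
crop(S,190,160,70,70,9,"pics/s9.png");crop(T,225,130,60,60,10,"pics/t9.png")
E
```

```text
clock: 11.48
eef_pos: [547.5, -75.8, 83.8]
tool_rot: [3.128, -0.006, 1.282]
force: [12.4, 1.2, -3.5]
width: 26.1
clk 11.48 r 150.3 th 0.914 z 83.8 yaw-err 0.4 | load against draw 11.5 radial -4.8 fz -3.5 width 26.1
0.92 [ 0.03 -0.09  0.18] 0.8
0.94 [ 0.04 -0.39  0.17] 1.9
```

View pics/t9.png

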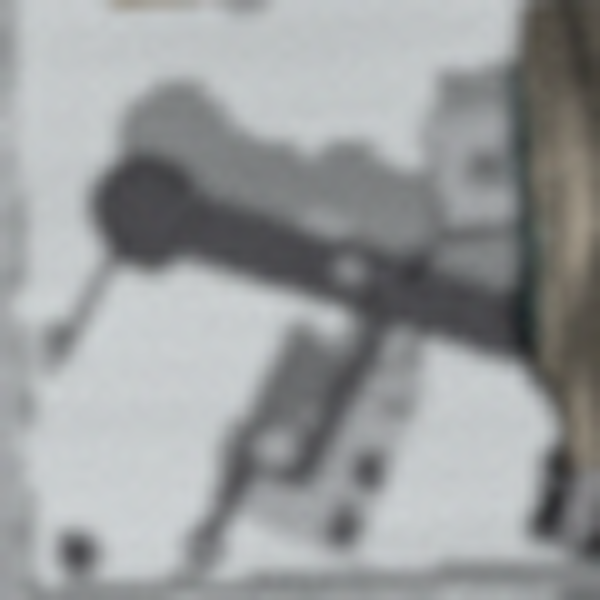

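```bash
python3 -m inch '{"travel":[[0.01,-0.05,0],[0.02,-0.1,0],[0.02,-0.15,0],[0.03,-0.2,0],[0.04,-0.25,0],[0.04,-0.3,0],[0.04,-0.3,0],[0.04,-0.3,0],[0.04,-0.3,0],[0.04,-0.3,0]],"twist":[0.2,0.3,0.5,0.6,0.8,1,1,1,1,1],"fingers":[2.6,2.6,2.6,2.6,2.6,2.6,2.6,2.6,2.6,2.6]}'; python3 arm.py .94;python3 -m inch '{"travel":[[0.01,-0.05,0],[0.02,-0.1,0],[0.02,-0.15,0],[0.03,-0.2,0],[0.04,-0.25,0],[0.04,-0.3,0],[0.04,-0.3,0],[0.04,-0.3,0],[0.04,-0.3,0],[0.04,-0.3,0]],"twist":[0.2,0.3,0.5,0.6,0.8,1,1,1,1,1],"fingers":[2.6,2.6,2.6,2.6,2.6,2.6,2.6,2.6,2.6,2.6]}'; python3 arm.py .96
```

```text
clock: 12.42
eef_pos: [544.7, -74.9, 83.8]
tool_rot: [3.128, -0.006, 1.264]
force: [11.0, 1.1, -4.4]
width: 26.0
clk 12.42 r 150.3 th 0.933 z 83.8 yaw-err 0.5 | load against draw 10.1 radial -4.5 fz -4.4 width 26.0
0.94 [ 0.03 -0.11  0.18] 0.9
clock: 13.25
eef_pos: [542.0, -73.9, 83.8]
tool_rot: [3.128, -0.006, 1.247]
force: [10.4, 0.3, -3.9]
width: 25.7
clk 13.25 r 150.2 th 0.952 z 83.8 yaw-err 0.6 | load against draw 9.8 radial -3.7 fz -3.9 width 25.7
0.96 [ 0.02 -0.12  0.18] 1.0
```

```bash
python3 -m inch '{"travel":[[0.01,-0.05,0],[0.02,-0.1,0],[0.02,-0.15,0],[0.03,-0.2,0],[0.03,-0.25,0],[0.03,-0.3,0],[0.03,-0.3,0],[0.03,-0.3,0],[0.03,-0.3,0],[0.03,-0.3,0]],"twist":[0.2,0.3,0.5,0.6,0.8,1.1,1.1,1.1,1.1,1.1],"fingers":[2.6,2.6,2.6,2.6,2.6,2.6,2.6,2.6,2.6,2.6]}'; python3 arm.py .98;  python3 - <<'E'
from cell import vision
from h import *
S=vision.get_image("side");T=vision.get_image("top")
crop(S,190,160,70,70,9,"pics/s10.png");crop(T,225,130,60,60,10,"pics/t10.png")
E
```

```text
clock: 14.08
eef_pos: [539.2, -72.9, 83.8]
tool_rot: [3.128, -0.006, 1.227]
force: [12.0, 0.8, -3.9]
width: 26.1
clk 14.08 r 150.2 th 0.972 z 83.8 yaw-err 0.6 | load against draw 11.0 radial -4.9 fz -3.9 width 26.1
0.98 [ 0.02 -0.12  0.18] 1.1
```

View pics/t10.png

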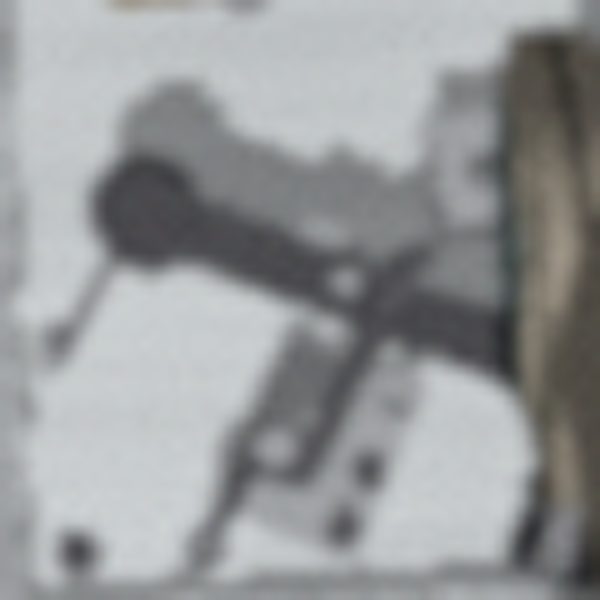

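View pics/s10.png

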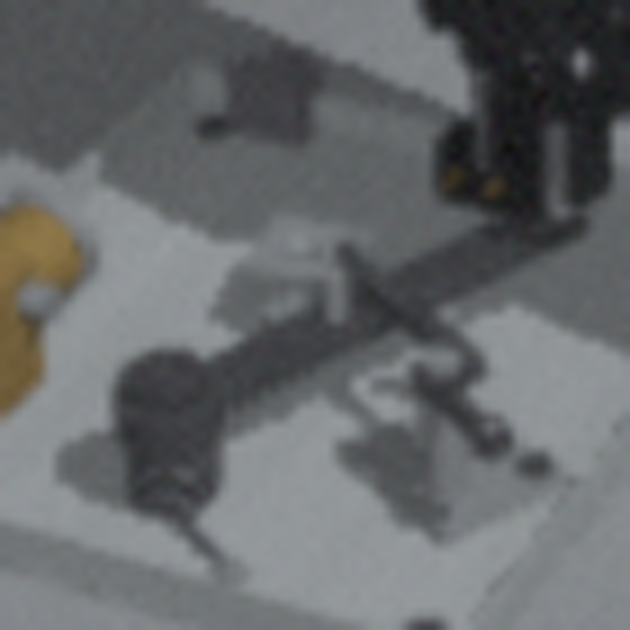

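```bash
python3 -m inch '{"travel":[[0.01,-0.05,0],[0.02,-0.1,0],[0.02,-0.15,0],[0.03,-0.2,0],[0.03,-0.25,0],[0.03,-0.3,0],[0.03,-0.35,0],[0.03,-0.4,0],[0.03,-0.4,0],[0.03,-0.4,0]],"twist":[0.2,0.4,0.6,0.8,1,1.2,1.4,1.6,1.6,1.6],"fingers":[2.6,2.6,2.6,2.6,2.6,2.6,2.6,2.6,2.6,2.6]}'; python3 arm.py 1
```

```text
clock: 15.02
eef_pos: [535.6, -71.4, 83.8]
tool_rot: [3.128, -0.006, 1.199]
force: [11.2, -0.5, -3.8]
width: 25.9
clk 15.02 r 150.1 th 0.998 z 83.8 yaw-err 0.5 | load against draw 10.6 radial -3.7 fz -3.8 width 25.9
1.0 [ 0.01 -0.03  0.18] 0.6
```

```bash
python3 -m inch '{"travel":[[0.01,-0.05,0],[0.02,-0.1,0],[0.02,-0.15,0],[0.03,-0.2,0],[0.03,-0.25,0],[0.03,-0.3,0],[0.03,-0.3,0],[0.03,-0.3,0],[0.03,-0.3,0],[0.03,-0.3,0]],"twist":[0.2,0.4,0.6,0.8,1,1.2,1.2,1.2,1.2,1.2],"fingers":[2.6,2.6,2.6,2.6,2.6,2.6,2.6,2.6,2.6,2.6]}'; python3 arm.py 1.03
```

```text
clock: 15.85
eef_pos: [533.0, -70.3, 83.8]
tool_rot: [3.128, -0.006, 1.178]
force: [12.0, -0.8, -4.2]
width: 26.1
clk 15.85 r 150.0 th 1.017 z 83.8 yaw-err 0.4 | load against draw 11.3 radial -3.9 fz -4.2 width 26.1
1.03 [ 0.01 -0.2   0.17] 1.1
```

```bash
python3 -m inch '{"travel":[[0.01,-0.05,0],[0.01,-0.1,0],[0.01,-0.15,0],[0.02,-0.2,0],[0.02,-0.25,0],[0.02,-0.3,0],[0.02,-0.3,0],[0.02,-0.3,0],[0.02,-0.3,0],[0.02,-0.3,0]],"twist":[0.2,0.4,0.6,0.8,1,1.2,1.2,1.2,1.2,1.2],"fingers":[2.6,2.6,2.6,2.6,2.6,2.6,2.6,2.6,2.6,2.6]}'; python3 arm.py 1.05
python3 - <<'E'
from cell import vision
from h import *
T=vision.get_image("top")
crop(T,225,130,60,60,10,"pics/t11.png")
E
```

```text
clock: 16.68
eef_pos: [530.4, -69.0, 83.8]
tool_rot: [3.127, -0.006, 1.157]
force: [11.6, -1.0, -4.7]
width: 26.1
clk 16.68 r 150.0 th 1.036 z 83.8 yaw-err 0.3 | load against draw 10.9 radial -3.8 fz -4.7 width 26.1
1.05 [-0.   -0.21  0.18] 1.1
```

View pics/t11.png

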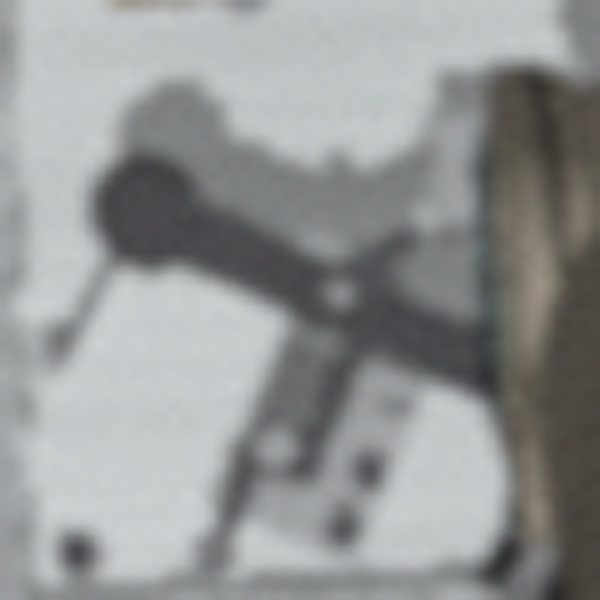

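```bash
python3 -m inch '{"travel":[[0.0,-0.05,0],[0.01,-0.1,0],[0.01,-0.15,0],[0.01,-0.2,0],[0.01,-0.25,0],[0.01,-0.3,0],[0.01,-0.3,0],[0.01,-0.3,0],[0.01,-0.3,0],[0.01,-0.3,0]],"twist":[0.2,0.4,0.6,0.8,1,1.2,1.2,1.2,1.2,1.2],"fingers":[2.6,2.6,2.6,2.6,2.6,2.6,2.6,2.6,2.6,2.6]}'; python3 arm.py 1.07
```

```text
clock: 17.57
eef_pos: [528.0, -67.9, 83.8]
tool_rot: [3.127, -0.007, 1.136]
force: [11.8, -2.3, -3.8]
width: 25.9
clk 17.57 r 149.9 th 1.054 z 83.8 yaw-err 0.1 | load against draw 11.6 radial -2.9 fz -3.8 width 25.9
1.07 [-0.   -0.25  0.18] 1.0
```

```bash
python3 -m inch '{"travel":[[0.0,-0.05,0],[0.01,-0.1,0],[0.01,-0.15,0],[0.01,-0.2,0],[0.01,-0.2,0],[0.01,-0.2,0],[0.01,-0.2,0],[0.01,-0.2,0],[0.01,-0.2,0],[0.01,-0.2,0]],"twist":[0.2,0.4,0.6,0.8,0.8,0.8,0.8,0.8,0.8,0.8],"fingers":[2.6,2.6,2.6,2.6,2.6,2.6,2.6,2.6,2.6,2.6]}'; python3 arm.py 1.09;python3 - <<'E'
from cell import vision
from h import *
T=vision.get_image("top")
crop(T,225,130,60,60,10,"pics/t12.png")
E
```

```text
clock: 18.4
eef_pos: [527.8, -67.6, 83.9]
tool_rot: [3.124, -0.008, 1.122]
force: [14.2, -2.9, -7.4]
width: 26.0
clk 18.40 r 149.7 th 1.056 z 83.9 yaw-err -0.6 | load against draw 14.1 radial -3.4 fz -7.4 width 26.0
1.09 [-0.02 -0.51  0.18] 1.3
```

View pics/t12.png

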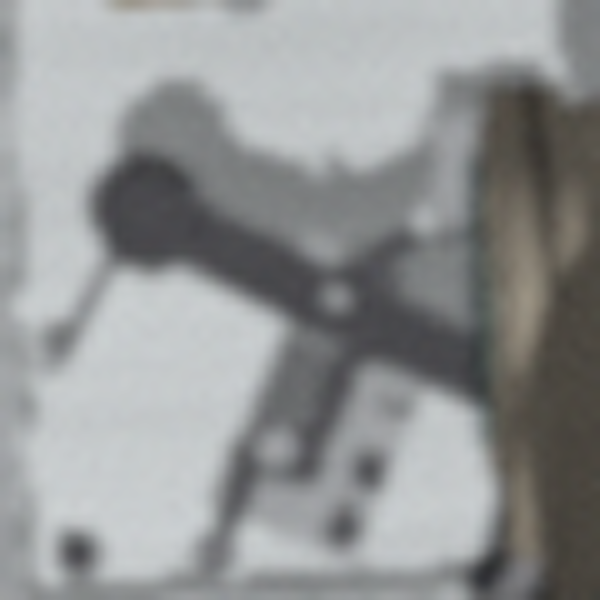

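The stop is felt: the arm advanced only 0.3 mm for a 2 mm command and the load rose to 14 N. In the crop the tooth (335,297) is past the hook nose. Now I ease back.

```bash
python3 -m inch '{"travel":[[0,0.1,0],[0,0.2,0],[0,0.3,0],[0,0.4,0],[0,0.5,0],[0,0.6,0],[0,0.7,0],[0,0.7,0],[0,0.7,0],[0,0.7,0]],"twist":[-0.3,-0.7,-1,-1.4,-1.7,-2.1,-2.5,-2.5,-2.5,-2.5],"fingers":[2.6,2.6,2.6,2.6,2.6,2.6,2.6,2.6,2.6,2.6]}'; python3 arm.py 1.0
```

```text
clock: 19.28
eef_pos: [532.2, -69.8, 83.8]
tool_rot: [3.127, -0.006, 1.166]
force: [11.6, -0.0, -3.9]
width: 26.3
clk 19.28 r 150.0 th 1.023 z 83.8 yaw-err -0.0 | load against draw 10.7 radial -4.6 fz -3.9 width 26.3
1.0 [-0.    0.34  0.18] -1.3
```

```bash
python3 -m inch '{"travel":[[0,0.1,0],[0,0.2,0],[0,0.3,0],[0,0.35,0],[0,0.4,0],[0,0.4,0],[0,0.4,0],[0,0.4,0],[0,0.4,0],[0,0.4,0]],"twist":[-0.3,-0.7,-1,-1.2,-1.4,-1.4,-1.4,-1.4,-1.4,-1.4],"fingers":[2.6,2.6,2.6,2.6,2.6,2.6,2.6,2.6,2.6,2.6]}'; python3 arm.py 1.0
```

```text
clock: 20.12
eef_pos: [535.6, -71.3, 83.8]
tool_rot: [3.128, -0.006, 1.19]
force: [10.8, -1.1, -4.0]
width: 26.1
clk 20.12 r 150.0 th 0.998 z 83.8 yaw-err -0.0 | load against draw 10.5 radial -3.0 fz -4.0 width 26.1
1.0 [-0.   -0.03  0.18] 0.1
```

```bash
python3 -m inch '{"travel":[[0,0.1,0],[0,0.2,0],[0,0.3,0],[0,0.3,0],[0,0.3,0],[0,0.3,0],[0,0.3,0],[0,0.3,0],[0,0.3,0],[0,0.3,0]],"twist":[-0.4,-0.8,-1.1,-1.1,-1.1,-1.1,-1.1,-1.1,-1.1,-1.1],"fingers":[2.6,2.6,2.6,2.6,2.6,2.6,2.6,2.6,2.6,2.6]}'; python3 arm.py 1.0;python3 - <<'E'
from cell import vision
from h import *
T=vision.get_image("top");S=vision.get_image("side")
crop(T,225,130,60,60,10,"pics/t13.png")
crop(S,190,160,70,70,9,"pics/s13.png")
E
```

```text
clock: 20.95
eef_pos: [536.4, -71.8, 83.7]
tool_rot: [3.132, -0.005, 1.21]
force: [6.2, 1.3, -0.2]
width: 25.6
clk 20.95 r 150.2 th 0.992 z 83.7 yaw-err 0.7 | load against draw 5.3 radial -3.4 fz -0.2 width 25.6
1.0 [ 0.02 -0.12  0.17] 1.2
```

View pics/t13.png

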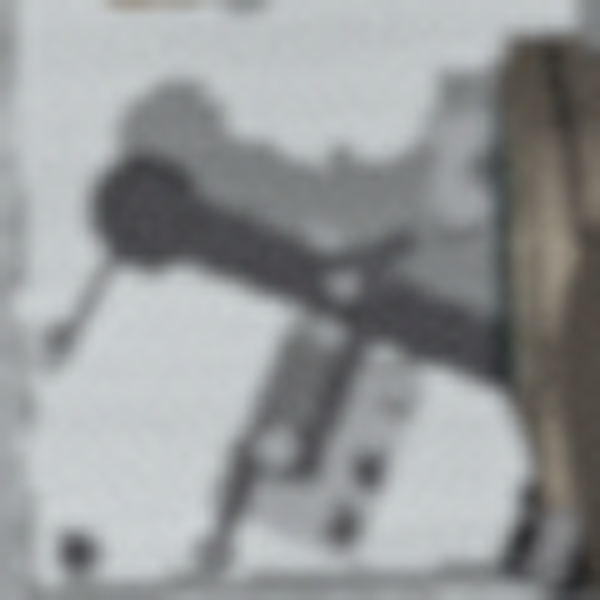

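View pics/s13.png

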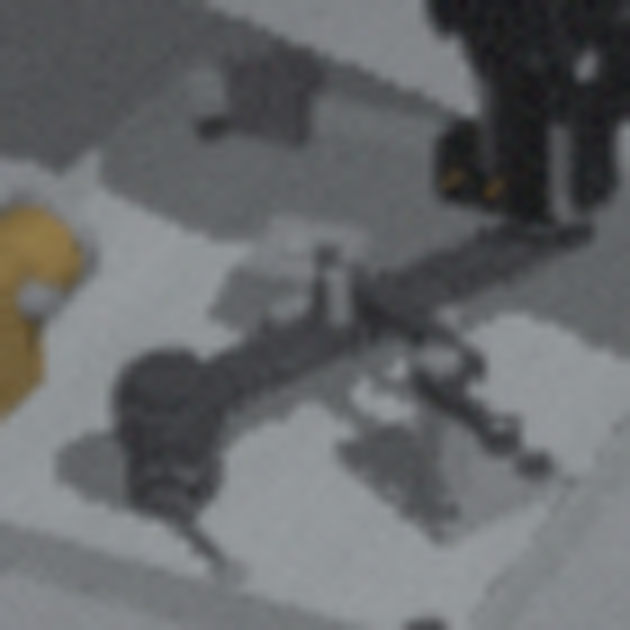

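The hook nose (crop (330,265)) now sits on the fired side of the tooth (347,283) and the load is falling, so the catch is taking the spring. I keep easing.

```bash
python3 -m inch '{"travel":[[0,0.05,0],[0,0.1,0],[0,0.15,0],[0,0.2,0],[0,0.2,0],[0,0.2,0],[0,0.2,0],[0,0.2,0],[0,0.2,0],[0,0.2,0]],"twist":[0,0,0,0,0,0,0,0,0,0],"fingers":[2.6,2.6,2.6,2.6,2.6,2.6,2.6,2.6,2.6,2.6]}'; python3 arm.py 1.0
```

```text
clock: 21.88
eef_pos: [536.4, -72.8, 83.3]
tool_rot: [3.135, -0.003, 1.209]
force: [6.3, 1.3, 2.0]
width: 25.8
clk 21.88 r 151.1 th 0.990 z 83.3 yaw-err 0.6 | load against draw 5.4 radial -3.5 fz 2.0 width 25.8
1.0 [ 0.11 -0.15  0.13] 1.2
```

```bash
python3 -m inch '{"travel":[[0.02,0.05,0],[0.04,0.1,0],[0.06,0.15,0],[0.06,0.2,0],[0.06,0.2,0],[0.06,0.2,0],[0.06,0.2,0],[0.06,0.2,0],[0.06,0.2,0],[0.06,0.2,0]],"twist":[0,0,0,0,0,0,0,0,0,0],"fingers":[2.6,2.6,2.6,2.6,2.6,2.6,2.6,2.6,2.6,2.6]}'; python3 arm.py 1.0
```

```text
clock: 22.72
eef_pos: [536.2, -73.4, 82.7]
tool_rot: [3.139, -0.001, 1.209]
force: [4.4, 0.1, 3.3]
width: 25.9
clk 22.72 r 151.8 th 0.990 z 82.7 yaw-err 0.5 | load against draw 4.1 radial -1.7 fz 3.3 width 25.9
1.0 [ 0.18 -0.15  0.07] 1.1
```

```bash
python3 -m inch '{"travel":[[0.02,0.05,0],[0.04,0.1,0],[0.06,0.15,0],[0.06,0.2,0],[0.06,0.2,0],[0.06,0.2,0],[0.06,0.2,0],[0.06,0.2,0],[0.06,0.2,0],[0.06,0.2,0]],"twist":[0,0,0,0,0,0,0,0,0,0],"fingers":[2.6,2.6,2.6,2.6,2.6,2.6,2.6,2.6,2.6,2.6]}'; python3 arm.py 1.0
```

```text
clock: 23.55
eef_pos: [536.5, -73.8, 82.1]
tool_rot: [-3.14, 0.001, 1.208]
force: [1.8, -1.6, 0.8]
width: 26.3
clk 23.55 r 152.0 th 0.986 z 82.1 yaw-err 0.4 | load against draw 2.3 radial 0.8 fz 0.8 width 26.3
1.0 [ 0.2  -0.2   0.01] 1.1
```

```bash
python3 -m inch '{"travel":[[0,0.05,0],[0,0.1,0],[0,0.1,0],[0,0.1,0],[0,0.1,0],[0,0.1,0],[0,0.1,0],[0,0.1,0],[0,0.1,0],[0,0.1,0]],"twist":[0,0,0,0,0,0,0,0,0,0],"fingers":[2.6,2.8,3,3.2,3.6,4,4.4,4.8,5,5]}'; python3 arm.py 1.0;python3 - <<'E'
from cell import vision
from h import *
T=vision.get_image("top");S=vision.get_image("side")
crop(T,225,130,60,60,10,"pics/t14.png")
crop(S,190,130,80,80,8,"pics/s14.png")
E
```

```text
clock: 24.38
eef_pos: [538.1, -73.9, 82.3]
tool_rot: [3.142, -0.0, 1.209]
force: [-0.9, 0.5, 0.3]
width: 50.1
clk 24.38 r 151.6 th 0.977 z 82.3 yaw-err -0.2 | load against draw -1.1 radial -0.1 fz 0.3 width 50.1
1.0 [ 0.16 -0.35  0.03] 1.1
```

View pics/t14.png

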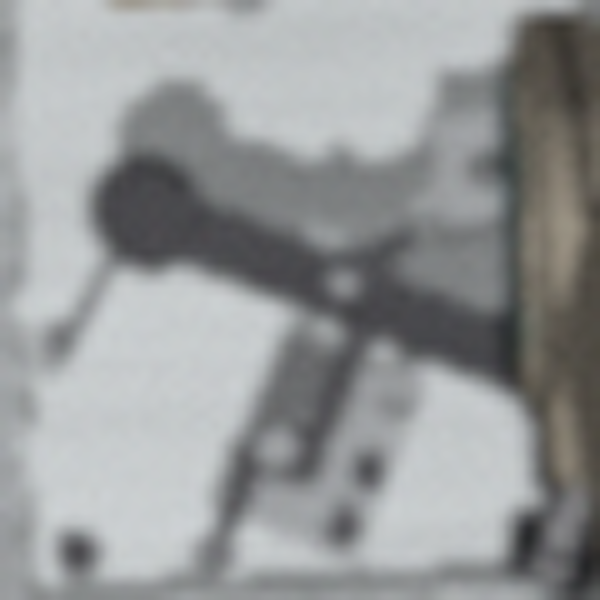

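View pics/s14.png

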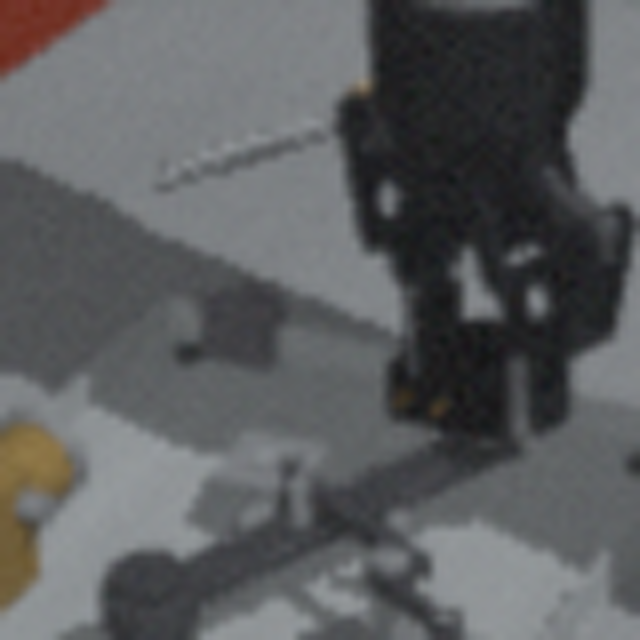

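```bash
python3 -m inch '{"travel":[[0,0,-1],[0,0,-2.5],[0,0,-4.5],[0,0,-6.5],[0,0,-8.5],[0,0,-10],[0,0,-10],[0,0,-10],[0,0,-10],[0,0,-10]],"twist":[0,0,0,0,0,0,0,0,0,0],"fingers":[5,5,5,5,5,5,5,5,5,5]}'; python3 go.py 453.2 -333.5 180 85.2
```

```text
clock: 25.32
eef_pos: [537.3, -73.9, 181.6]
tool_rot: [-3.14, 0.0, 1.209]
force: [-0.2, 0.4, 0.9]
width: 49.7
travel cm [-27.26   1.33   0.17] twist -15.9
```

```bash
python3 -m inch '{"travel":[[-2,0.1,0],[-5,0.2,0],[-8.5,0.4,0],[-12,0.6,0],[-15.5,0.8,0],[-19,1,0],[-22.5,1.1,0],[-25.5,1.2,0],[-27.3,1.3,0],[-27.3,1.3,0]],"twist":[-1,-3,-5,-7,-9,-11,-13,-15,-16,-16],"fingers":[5,5,5,5,5,5,5,5,5,5]}'; python3 go.py 453.2 -333.5 75 85.2; python3 - <<'E'
from cell import vision
from h import *
T=vision.get_image("top");S=vision.get_image("side")
crop(T,205,90,130,110,6,"pics/t15.png")
crop(S,250,90,110,100,7,"pics/s15.png")
E
```

```text
clock: 26.15
eef_pos: [450.2, -339.2, 181.0]
tool_rot: [-3.139, 0.002, 1.481]
force: [-0.3, -1.0, 0.2]
width: 49.8
travel cm [ 0.61  0.28 10.6 ] twist -0.4
```

View pics/t15.png

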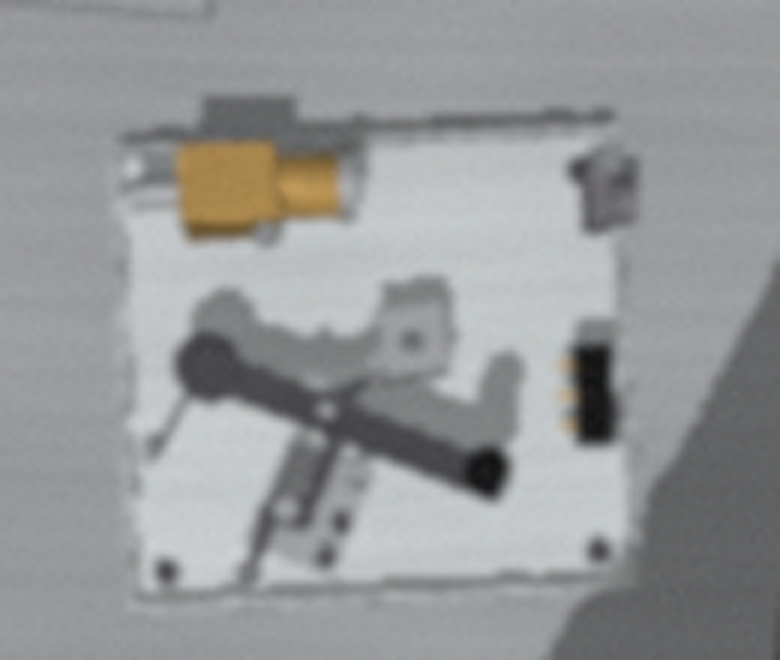

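View pics/s15.png

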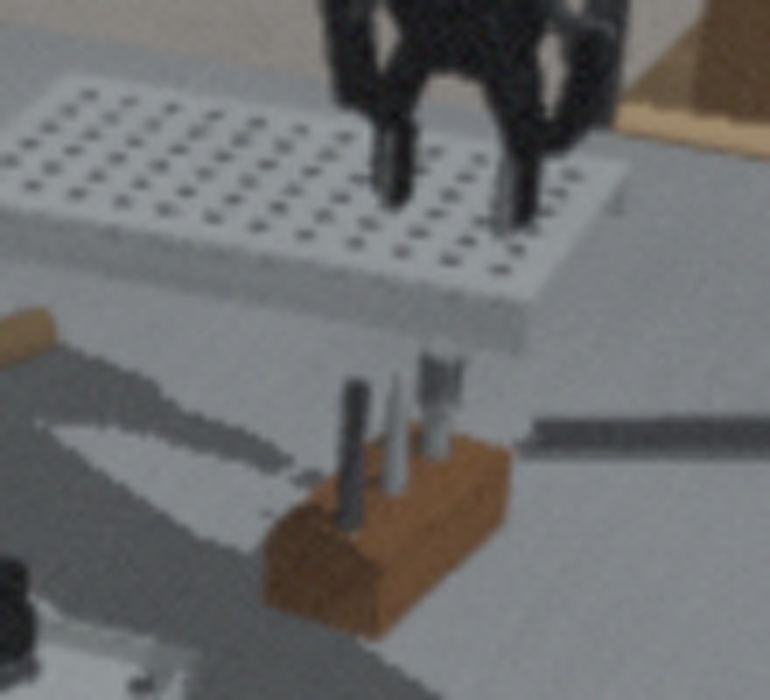

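```bash
python3 -m inch '{"travel":[[0.3,0.1,0.5],[0.6,0.28,1.5],[0.6,0.28,2.5],[0.6,0.28,3.5],[0.6,0.28,4.5],[0.6,0.28,5],[0.6,0.28,5],[0.6,0.28,5],[0.6,0.28,5],[0.6,0.28,5]],"twist":[0,0,0,0,0,0,0,0,0,0],"fingers":[5,5,5,5,5,5,5,5,5,5]}'; python3 go.py 453.2 -333.4 91 85.2; python3 - <<'E'
from cell import vision
from h import *
S=vision.get_image("side");T=vision.get_image("top")
crop(S,280,100,60,60,10,"pics/s16.png");crop(T,325,150,70,75,8,"pics/t16.png")
E
```

```text
clock: 27.08
eef_pos: [457.1, -328.3, 132.8]
tool_rot: [3.141, 0.001, 1.488]
force: [-0.6, -0.3, -0.4]
width: 49.8
travel cm [-0.53 -0.35  4.18] twist 0.0
```

View pics/s16.png

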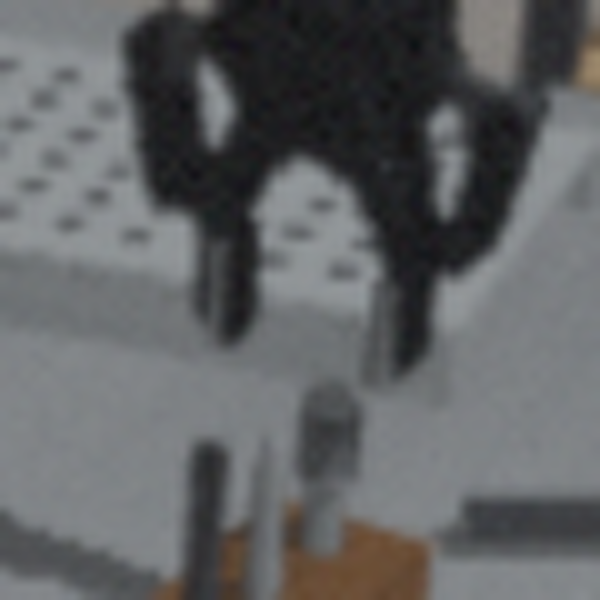

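```bash
python3 -m inch '{"travel":[[-0.5,-0.3,0],[-0.5,-0.3,0.5],[-0.5,-0.3,1],[-0.5,-0.3,1],[-0.5,-0.3,1],[-0.5,-0.3,1],[-0.5,-0.3,1],[-0.5,-0.3,1],[-0.5,-0.3,1],[-0.5,-0.3,1]],"twist":[0,0,0,0,0,0,0,0,0,0],"fingers":[5,5,5,5,5,5,5,5,5,5]}'; python3 go.py 453.2 -333.4 91 85.2
```

```text
clock: 28.02
eef_pos: [453.5, -332.8, 122.5]
tool_rot: [3.141, 0.0, 1.488]
force: [1.2, -0.2, -0.5]
width: 50.3
travel cm [-0.06 -0.02  3.15] twist 0.1
```

```bash
python3 -m inch '{"travel":[[-0.05,0,0.5],[-0.05,0,1.2],[-0.05,0,1.9],[-0.05,0,2.5],[-0.05,0,3],[-0.05,0,3.15],[-0.05,0,3.15],[-0.05,0,3.15],[-0.05,0,3.15],[-0.05,0,3.15]],"twist":[0,0,0,0,0,0,0,0,0,0],"fingers":[5,5,5,5,5,5,5,4,3,2.5]}'; python3 go.py 453.2 -333.4 91 85.2; python3 - <<'E'
from cell import vision
from h import *
S=vision.get_image("side");T=vision.get_image("top")
crop(S,280,100,60,60,10,"pics/s17.png")
E
```

```text
clock: 28.85
eef_pos: [453.6, -333.4, 91.1]
tool_rot: [3.141, 0.0, 1.488]
force: [-0.3, -0.8, 0.3]
width: 25.3
travel cm [-0.   -0.04  0.01] twist 0.0
```

View pics/s17.png

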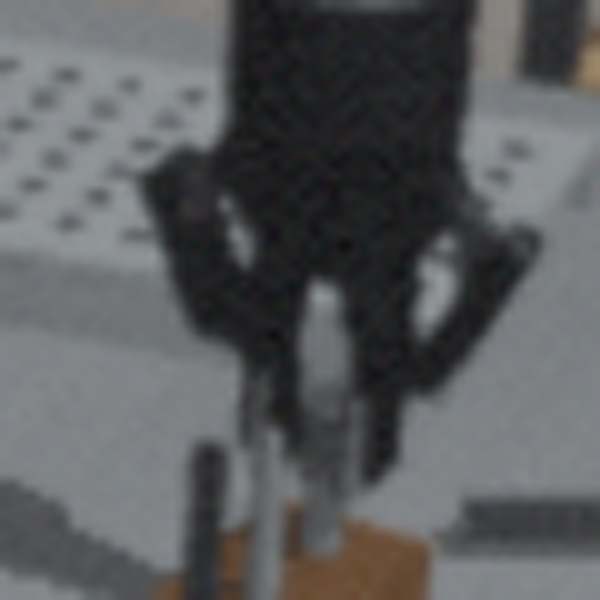

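Pin head sits between the pads (crop (328,440)). I close the jaws and lift straight up.

```bash
python3 -m inch '{"travel":[[0,0,0],[0,0,0],[0,0,0],[0,0,0],[0,0,-0.2],[0,0,-0.6],[0,0,-1],[0,0,-1.5],[0,0,-2],[0,0,-2]],"twist":[0,0,0,0,0,0,0,0,0,0],"fingers":[1.5,1.5,1.5,1.5,1.5,1.5,1.5,1.5,1.5,1.5]}'; python3 -m inch '{"travel":[[0,0,-0.5],[0,0,-1.5],[0,0,-2.5],[0,0,-3.5],[0,0,-5],[0,0,-6],[0,0,-7],[0,0,-7],[0,0,-7],[0,0,-7]],"twist":[0,0,0,0,0,0,0,0,0,0],"fingers":[1.5,1.5,1.5,1.5,1.5,1.5,1.5,1.5,1.5,1.5]}';python3 go.py 610.4 -36.2 180 85.2; python3 - <<'E'
from cell import vision
from h import *
S=vision.get_image("side");T=vision.get_image("top")
crop(S,270,80,80,80,8,"pics/s18.png");crop(T,205,90,130,110,6,"pics/t18.png")
E
```

```text
clock: 29.78
eef_pos: [454.2, -333.7, 112.0]
tool_rot: [3.139, 0.001, 1.488]
force: [-0.2, -0.3, -0.6]
width: 18.2
clock: 30.62
eef_pos: [453.0, -333.1, 180.5]
tool_rot: [-3.141, -0.0, 1.488]
force: [0.8, -0.4, -1.7]
width: 18.0
travel cm [30.9  13.23  0.05] twist 0.0
```

View pics/s18.png

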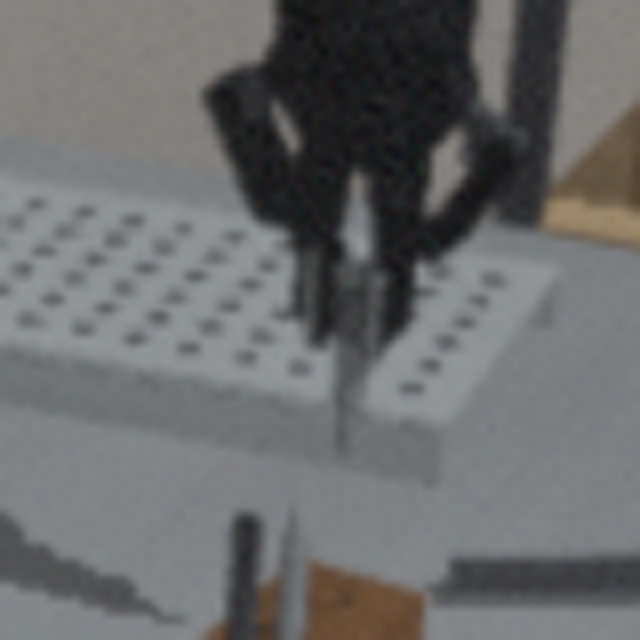

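```bash
python3 -m inch '{"travel":[[2,0.8,0],[5,2.1,0],[8.5,3.6,0],[12,5.1,0],[15.5,6.6,0],[19,8.1,0],[22.5,9.6,0],[26,11.1,0],[29,12.4,0],[30.9,13.2,0]],"twist":[0,0,0,0,0,0,0,0,0,0],"fingers":[1.5,1.5,1.5,1.5,1.5,1.5,1.5,1.5,1.5,1.5]}'; python3 -m inch '{"travel":[[0,0,0.3],[0,0,1],[0,0,1.8],[0,0,2],[0,0,2],[0,0,2],[0,0,2],[0,0,2],[0,0,2],[0,0,2]],"twist":[0,0,0,0,0,0,0,0,0,0],"fingers":[1.5,1.5,1.5,1.5,1.5,1.5,1.5,1.5,1.5,1.5]}';python3 go.py 610.4 -36.2 160 85.2; python3 - <<'E'
from cell import vision,ctrl
from h import *
import pickle
S=vision.get_image("side");T=vision.get_image("top");pickle.dump((S,T),open("im1.pkl","wb"))
crop(S,185,100,80,100,7,"pics/s19.png");crop(T,215,100,100,100,6,"pics/t19.png")
E
```

```text
clock: 31.55
eef_pos: [611.8, -31.0, 180.2]
tool_rot: [3.141, -0.003, 1.493]
force: [0.1, 0.3, -0.8]
width: 18.2
clock: 32.38
eef_pos: [610.6, -36.4, 161.1]
tool_rot: [3.141, -0.0, 1.488]
force: [0.8, 0.4, -0.9]
width: 18.5
travel cm [ 0.01 -0.02  0.11] twist 0.0
```

View pics/s19.png

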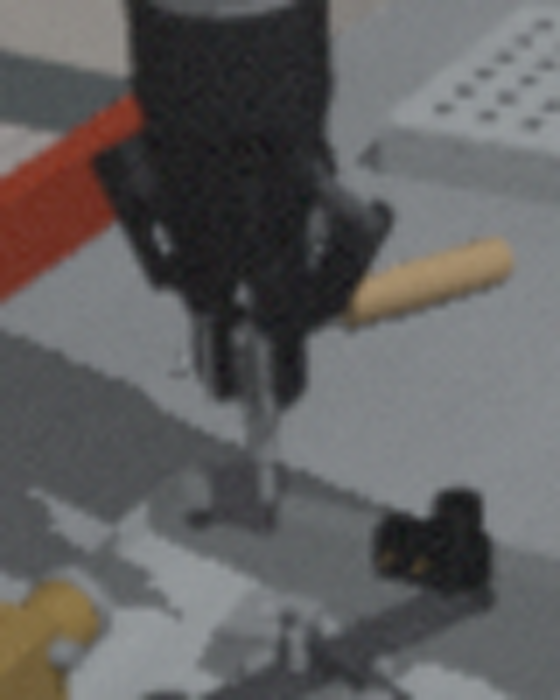

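View pics/t19.png

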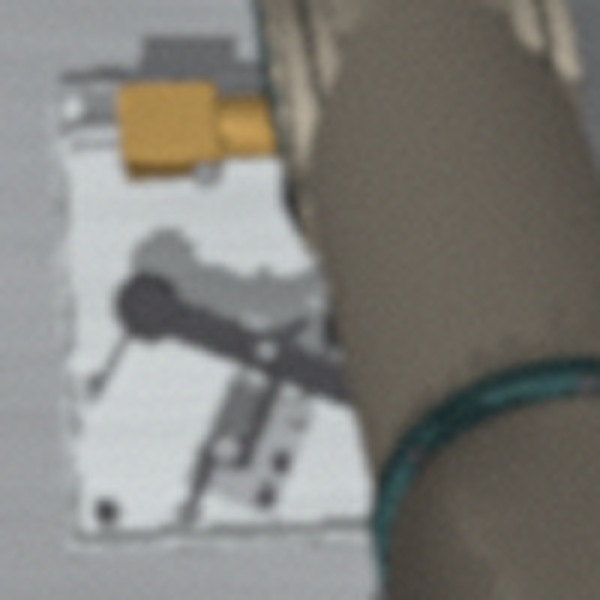

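```bash
python3 - <<'E'
from h import *
import pickle
S,T=pickle.load(open("im1.pkl","rb"))
for z in(88,99,110,123,136,150):
    u=proj(S,[610.6,-36.4,z]); print(z,np.round(((u-[185,100])+.5)*7-.5,1))
u=proj(S,[610.4,-36.2,34]);print("hole",np.round(((u-[185,100])+.5)*7-.5,1))
a=proj(S,[610.6,-36.4,99]);print((proj(S,[620.6,-36.4,99])-a)*.7,(proj(S,[610.6,-26.4,99])-a)*.7)
crop(S,212,140,25,45,16,"pics/s20.png")
for z in(88,99,110,123): print(z,((proj(S,[610.6,-36.4,z])-[212,140])+.5)*16-.5)
E
```

```text
88 [259.5 504. ]
99 [258.  480.9]
110 [256.5 457.6]
123 [254.6 429.7]
136 [252.8 401.4]
150 [250.7 370.6]
hole [266.9 614. ]
[-2.05664498 -0.57632617] [-1.32561288  1.11153687]
88 [161.85024211 512.56848644]
99 [158.37734242 459.83949834]
110 [154.86649101 406.53428981]
123 [150.6675173  342.78132993]
```

View pics/s20.png

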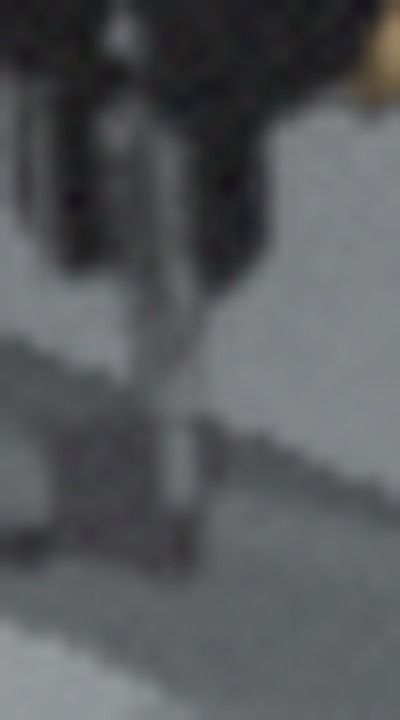

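```bash
python3 -m inch '{"travel":[[0,0,0.5],[0,0,1.3],[0,0,2.1],[0,0,2.9],[0,0,3.7],[0,0,4.4],[0,0,4.8],[0,0,4.8],[0,0,4.8],[0,0,4.8]],"twist":[0,0,0,0,0,0,0,0,0,0],"fingers":[1.5,1.5,1.5,1.5,1.5,1.5,1.5,1.5,1.5,1.5]}'; python3 - <<'E'
from cell import vision,ctrl
from h import *
import pickle
S=vision.get_image("side");T=vision.get_image("top");pickle.dump((S,T),open("im2.pkl","wb"))
p=ctrl.read_state()['eef_pos'];print(p)
crop(S,205,150,45,45,14,"pics/s21.png")
f=lambda P:np.round(((proj(S,P)-[205,150])+.5)*14-.5,1)
for z in(p[2]-73,p[2]-51,p[2]-25):print(z,f([p[0],p[1],z]))
print("hole",f([610.4,-36.2,34]),"per mm x,y",(f([620.4,-36.2,34])-f([610.4,-36.2,34]))/10,(f([610.4,-26.2,34])-f([610.4,-36.2,34]))/10)
E
```

```text
clock: 33.32
eef_pos: [610.8, -36.2, 113.1]
tool_rot: [3.141, -0.0, 1.488]
force: [-0.3, 0.2, -0.6]
width: 18.2
[610.85785998 -36.261775   113.34263828]
40.342638276644735 [251.  502.7]
62.342638276644735 [245.1 414.1]
88.34263827664473 [238. 307.]
hole [254.3 528.6] per mm x,y [-3.99 -1.21] [-2.56  2.32]
```

View pics/s21.png

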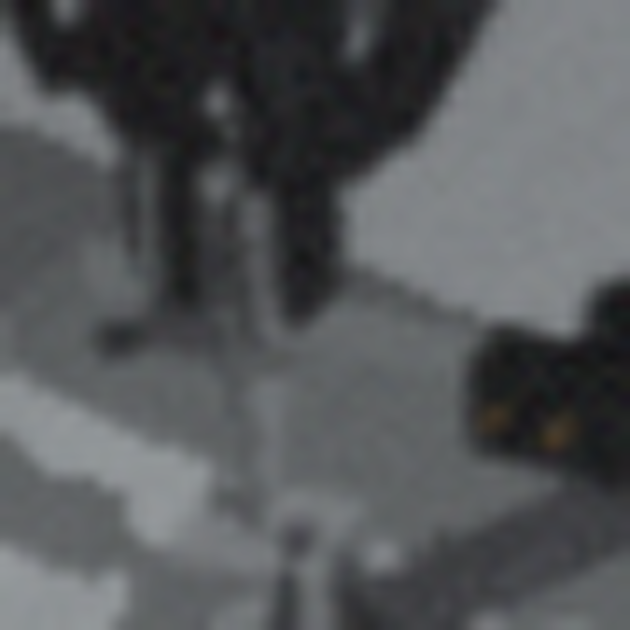

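```bash
python3 - <<'E'
from h import *
import pickle
S0,_=pickle.load(open("im0.pkl","rb"));S,_=pickle.load(open("im2.pkl","rb"))
ims=[]
for s in(S0,S):
    c=s['frame'][165:195,208:238,::-1].astype(float); c=np.clip((c-50)*255/140,0,255).astype(np.uint8)
    ims.append(cv2.resize(c,None,fx=13,fy=13,interpolation=cv2.INTER_CUBIC))
cv2.imwrite("pics/s22.png",np.hstack(ims))
E
```

```text
(no output)
```

View pics/s22.png

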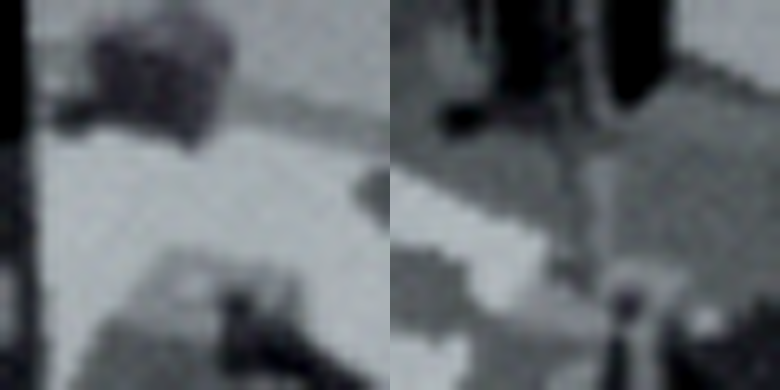

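```bash
python3 -m inch '{"travel":[[0.06,0,0],[0.12,0,0],[0.12,0,0.2],[0.12,0,0.4],[0.12,0,0.6],[0.12,0,0.8],[0.12,0,1],[0.12,0,1.1],[0.12,0,1.1],[0.12,0,1.1]],"twist":[0,0,0,0,0,0,0,0,0,0],"fingers":[1.5,1.5,1.5,1.5,1.5,1.5,1.5,1.5,1.5,1.5]}'; python3 - <<'E'
from cell import vision,ctrl
from h import *
s=ctrl.read_state();print(s['eef_pos'],s['force'],s['torque'])
S=vision.get_image("side")
c=S['frame'][165:195,208:238,::-1].astype(float); c=np.clip((c-50)*255/140,0,255).astype(np.uint8)
cv2.imwrite("pics/s23.png",cv2.resize(c,None,fx=13,fy=13,interpolation=cv2.INTER_CUBIC))
E
```

```text
clock: 34.25
eef_pos: [610.4, -34.9, 101.6]
tool_rot: [-3.141, -0.0, 1.488]
force: [0.0, 0.5, -1.0]
width: 18.1
[610.43131354 -34.88586202 101.63323264] [ 0.03139628  0.5011858  -0.96592671] [ 0.1932349   0.08449273 -0.01729787]
```

View pics/s23.png

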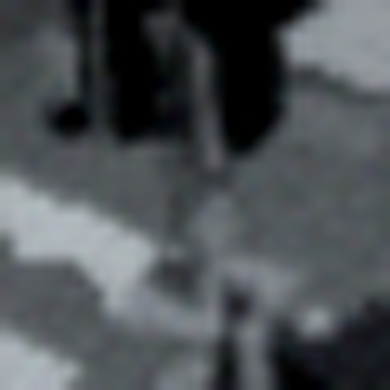

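```bash
python3 -m inch '{"travel":[[0,0,0.1],[0,0,0.2],[0,0,0.3],[0,0,0.4],[0,0,0.5],[0,0,0.6],[0,0,0.7],[0,0,0.8],[0,0,0.8],[0,0,0.8]],"twist":[0,0,0,0,0,0,0,0,0,0],"fingers":[1.5,1.5,1.5,1.5,1.5,1.5,1.5,1.5,1.5,1.5]}'; python3 -c "
from cell import ctrl
s=ctrl.read_state();print(s['eef_pos'],s['force'],s['torque'])"
```

```text
clock: 35.13
eef_pos: [610.6, -34.9, 93.6]
tool_rot: [-3.142, -0.0, 1.488]
force: [0.6, 1.8, -1.9]
width: 18.1
[610.55807158 -34.94535886  93.6366916 ] [ 0.59157271  1.84254021 -1.90597535] [ 0.39161774 -0.06153491  0.00994512]
```

```bash
python3 -m inch '{"travel":[[0.03,0,0.1],[0.05,0,0.2],[0.05,0,0.3],[0.05,0,0.4],[0.05,0,0.5],[0.05,0,0.6],[0.05,0,0.7],[0.05,0,0.75],[0.05,0,0.8],[0.05,0,0.8]],"twist":[0,0,0,0,0,0,0,0,0,0],"fingers":[1.5,1.5,1.5,1.5,1.5,1.5,1.5,1.5,1.5,1.5]}'; python3 - <<'E'
from cell import vision,ctrl
from h import *
s=ctrl.read_state();print(s['eef_pos'],s['force'],s['torque'])
S=vision.get_image("side")
crop(S,190,140,60,60,10,"pics/s24.png")
E
```

```text
clock: 35.97
eef_pos: [610.6, -34.7, 85.7]
tool_rot: [-3.142, 0.0, 1.488]
force: [-0.4, 0.1, -1.2]
width: 18.4
[610.59305761 -34.71540369  85.69766462] [-0.40500125  0.14509059 -1.21035535] [ 0.16967387  0.04570368 -0.0008143 ]
```

View pics/s24.png

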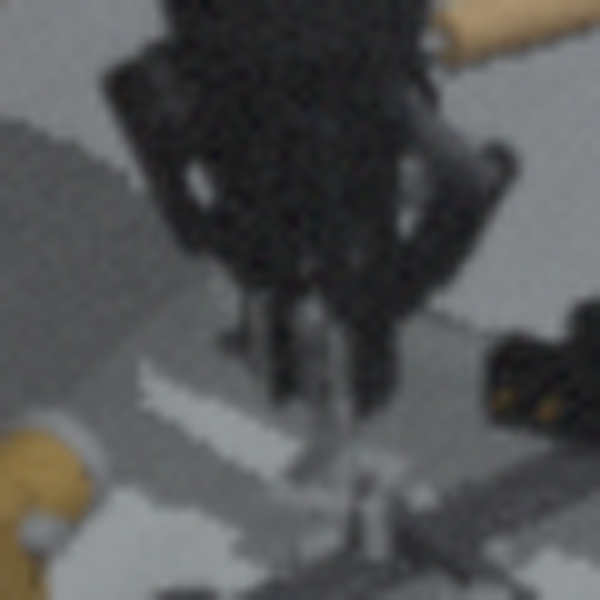

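```bash
python3 -m inch '{"travel":[[0,0,0.05],[0,0,0.1],[0,0,0.15],[0,0,0.2],[0,0,0.2],[0,0,0.2],[0,0,0.2],[0,0,0.2],[0,0,0.2],[0,0,0.2]],"twist":[0,0,0,0,0,0,0,0,0,0],"fingers":[1.5,1.5,1.5,1.5,1.5,1.5,1.5,1.5,1.5,1.5]}'
```

```text
clock: 36.85
eef_pos: [610.7, -34.6, 85.1]
tool_rot: [3.141, 0.0, 1.488]
force: [-1.6, -0.1, 8.3]
width: 18.5
```

The shoulder is seated: force rose to 8 N at z = 85.1, against 85 expected. Release.

```bash
python3 -m inch '{"travel":[[0,0,0],[0,0,-0.05],[0,0,-0.1],[0,0,-0.1],[0,0,-0.1],[0,0,-0.1],[0,0,-0.1],[0,0,-0.1],[0,0,-0.1],[0,0,-0.1]],"twist":[0,0,0,0,0,0,0,0,0,0],"fingers":[1.5,1.8,2,2.3,2.6,3,3.4,3.8,4,4]}'; python3 -m inch '{"travel":[[0,0,-0.3],[0,0,-0.8],[0,0,-1.5],[0,0,-2.5],[0,0,-4],[0,0,-6],[0,0,-8],[0,0,-10],[0,0,-12],[0,0,-12]],"twist":[0,0,0,0,0,0,0,0,0,0],"fingers":[4,4,4,4,4,4,4,4,4,4]}';  python3 -m inch '{"travel":[[-2,0,0],[-5,0,0],[-8,0,0],[-11,0,0],[-14,0,0],[-17,0,0],[-19,0,0],[-20,0,0],[-20,0,0],[-20,0,0]],"twist":[0,0,0,0,0,0,0,0,0,0],"fingers":[4,4,4,4,4,4,4,4,4,4]}'; python3 - <<'E'
from cell import vision,ctrl
from h import *
import pickle
S=vision.get_image("side");T=vision.get_image("top");pickle.dump((S,T),open("im3.pkl","wb"))
crop(S,165,130,110,90,7,"pics/s25.png");crop(T,215,100,100,100,6,"pics/t25.png")
E
```

```text
clock: 37.68
eef_pos: [610.6, -34.6, 84.8]
tool_rot: [-3.142, -0.0, 1.488]
force: [0.4, 0.4, -0.1]
width: 39.9
clock: 38.52
eef_pos: [613.3, -34.4, 210.2]
tool_rot: [3.133, -0.001, 1.488]
force: [0.6, 0.3, 0.5]
width: 40.1
clock: 39.35
eef_pos: [594.1, -232.8, 204.9]
tool_rot: [3.141, -0.001, 1.488]
force: [-0.2, -0.0, -0.9]
width: 40.1
```

View pics/s25.png

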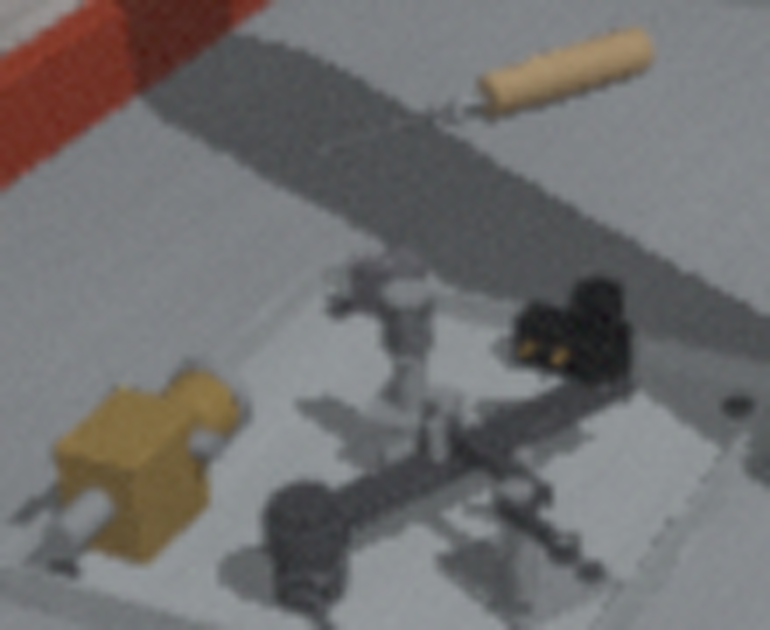

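View pics/t25.png

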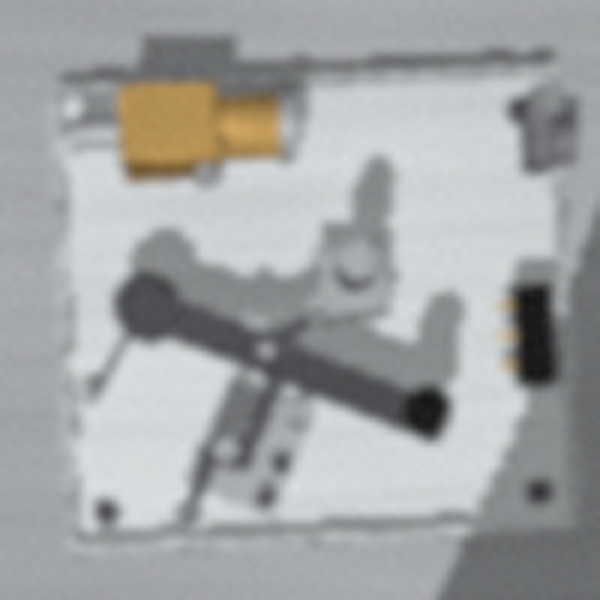

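```bash
python3 - <<'E'
from h import *
import pickle
S,T=pickle.load(open("im3.pkl","rb"))
t=(215+(357.5)/6-.5,100+265.5/6-.5); s=(165+408/7-.5,130+283/7-.5)
print(ray(T,*t,90),ray(S,*s,90),tri(T,t,S,s))
E
```

```text
[608.25452353 -36.52652648  90.        ] [610.72858264 -42.91998485  90.        ] (array([607.03535108, -36.60513424,  94.41758394]), array([0.7171695]))
```

```bash
python3 - <<'E'
from h import *
import pickle
S,T=pickle.load(open("im3.pkl","rb"))
x0,y0,k=210,155,14
c=S['frame'][y0:y0+40,x0:x0+35,::-1].astype(float);c=np.clip((c-50)*255/140,0,255).astype(np.uint8)
im=cv2.resize(c,None,fx=k,fy=k,interpolation=cv2.INTER_CUBIC)
im2=im.copy()
for z,r in((34,7),(60,7),(60,10),(90,10)):
    pts=[((proj(S,[609.6+r*np.cos(a),-36.2+r*np.sin(a),z])-[x0,y0]+.5)*k-.5) for a in np.linspace(0,6.283,60)]
    cv2.polylines(im2,[np.int32(pts)],True,(0,0,255),1)
cv2.imwrite("pics/s26.png",np.hstack([im,im2])[:, :])
E
python3 -c "
import cv2;i=cv2.imread('pics/s26.png');print(i.shape);cv2.imwrite('pics/s27.png',cv2.resize(i,None,fx=.8,fy=.8))"
```

```text
(560, 980, 3)
```

View pics/s27.png

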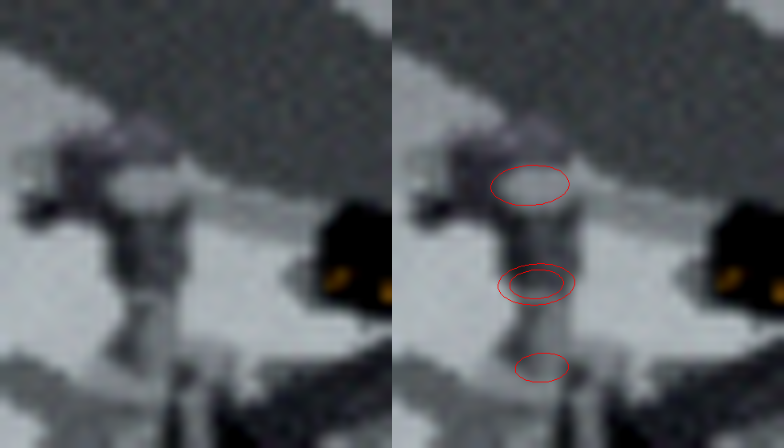

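The pin's head top and shoulder (crop y ≈ 185 and 290) line up with the heights for a fully seated pin, and the arm is hooked. The robot is clear, so I hand in.

```bash
python3 -c "
from cell import ctrl
print(ctrl.finish_job()); s=ctrl.read_state(); print(s['clock'],s['force'])"
```

```text
the job is handed in; nothing more can be done
None
the job is handed in; nothing more can be done
```

The arm is hooked on its catch and let go, the lock pin is home in the lock hole, and I handed the job in at about 39.5 s. The system reports no verdict.

- **Arm:** I drew it back inside a loose cage of the fingers until I felt the stop at about 1.05 rad, where the load rose from 11 to 14 N. I then eased it back onto the catch at about 0.98 to 0.99 rad. The knob load fell to about zero, and later pictures show the arm still hooked.
- **Lock pin:** It went in with almost no force. It seated with 8 N at tool height 85.1 mm, against 85 mm expected for fully home. The top view puts its head about 2 mm from the hole axis, and it stands upright at the right height.
- **Disagreement:** The side camera puts the head about 0.9 px (2 to 3 mm) to one side. It showed a similar offset while the pin was in the tool block, so I take it as calibration. Triangulating the head top gave 94 mm rather than 90. Drawing the expected outline on the picture matched the seated height, so I trusted that and the seating force.
- **Not checked:** I saw no contact with the punches or the mug, but I did not re-measure their positions at the end.

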